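Weigh down the glued booklets

TASK

The freshly glued booklets in the plywood pressing box need the weight, which stands at the back of the wooden caddy behind a jar, a square tin and a bottle. First move these three onto the rubber mat, standing, and only then take the weight and lower it gently, upright, onto the middle of the booklets, releasing it only once you feel it rest there (the height of the pile is unknown; do not let it drop). Then put the jar, the tin and the bottle back in the caddy, each exactly where it stood at the start; let nothing topple.

Things in the scene. Friction and masses are not known exactly. Their poses are not given: they have to be found in the camera images.
- jar_c (a point): White round screw-lid jar, loose: body 60 mm diameter up to 94 mm, steel lid 52 mm diameter above, 112 mm tall in all, about 0.3 kg. The point is on its axis half-way up (56 mm above its underside); z is its axis, upward. Starts in one of the three front places of the caddy.
- tin_c (a point): Metal tin of square section, loose and closed: 54 x 54 mm up to 108 mm, a 50 x 50 mm lid above, 120 mm tall in all, about 0.25 kg. The point is at its centre (60 mm above its underside); x and y are square to its sides, z up. Starts in one of the three front places of the caddy, nearly square to it.
- bottle_c (a point): Amber round bottle with a narrow black cap, loose: body 56 mm diameter up to 104 mm, then a shoulder and a 28 mm cap, 140 mm tall in all, about 0.28 kg. The point is on its axis half-way up (70 mm above its underside); z is its axis, upward. Starts in one of the three front places of the caddy.
- weight_c (a point): Bookbinder's pressing weight, loose: a dark steel disc 60 mm in diameter and 18 mm thick with an upright brass grip post 24 mm in diameter on top, from 18 to 58 mm above its underside; 58 mm tall in all, about 0.5 kg. The point is on its axis half-way up (29 mm above its underside); z is its axis, upward. Stands at the back of the caddy.
- caddy: Fixed wooden tray, 170 mm (x) by 310 mm (y), floor 10 mm thick, rim 20 mm high, back wall 60 mm high at +x. Origin: centre of its underside. x points front to back. The containers stand in a row along y at about x = -35 mm, some 90 mm apart, the weight at about x = +35 mm. A cork block and a brass pin tin (up to 20 mm high) lie in the back corners and stay there.
- mat: Black rubber mat, fixed flat on the bench, the side area: 300 mm (x) by 130 mm (y), 3 mm thick. The origin is at the centre of its underside. It lies on one side of the caddy, left or right.
- pressbox: Fixed open plywood box, 150 x 150 mm outside, 90 mm high, walls 6 mm. Origin: centre of its underside; x and y square to its walls. It lies on the other side of the caddy from the mat. A flat, firm pile of booklets lies centred in it, with little room around; the top of the pile is 30 to 70 mm above the bench, unknown and different at every start.
Things that resemble listed ones, but are neither listed nor needed, are in the scene too. Leave any turquoise or yellow look-alike of the part that bears jar_c alone.

How it is judged (in metres and radians):
On the way, in this order (a step that is already met when the one before it is completed fails the run):
1. jar, tin and bottle all stand released on the mat, the weight still in its place in the caddy (x of jar_c in the frame of mat between -0.15 and 0.15 m and y of jar_c in the frame of mat between -0.065 and 0.065 m and z of jar_c in the frame of mat below 0.068 m and linear speed of each of jar, tin, bottle below 0.03 m/s and contact force between the fingers and jar below 0.2 N and angle between each of jar_c, tin_c, bottle_c's own z axis and vertical below 0.12 rad and x of tin_c in the frame of mat between -0.15 and 0.15 m and y of tin_c in the frame of mat between -0.065 and 0.065 m and z of tin_c in the frame of mat below 0.072 m and contact force between the fingers and tin below 0.2 N and x of bottle_c in the frame of mat between -0.15 and 0.15 m and y of bottle_c in the frame of mat between -0.065 and 0.065 m and z of bottle_c in the frame of mat below 0.082 m and contact force between the fingers and bottle below 0.2 N and distance of weight_c from where it was at the start of the episode below 0.03 m), for 0.2 s.
2. the weight stands released on the middle of the pile in the pressing box, the three still on the mat (horizontal distance between weight_c and pressbox below 0.018 m and z of weight_c in the frame of pressbox below 0.112 m and contact force between weight and pressbox above 1 N and linear speed of each of weight, jar, tin, bottle below 0.03 m/s and contact force between the fingers and weight below 0.2 N and angle between each of weight_c, jar_c, tin_c, bottle_c's own z axis and vertical below 0.12 rad and x of jar_c in the frame of mat between -0.15 and 0.15 m and y of jar_c in the frame of mat between -0.065 and 0.065 m and z of jar_c in the frame of mat below 0.068 m and contact force between the fingers and jar below 0.2 N and x of tin_c in the frame of mat between -0.15 and 0.15 m and y of tin_c in the frame of mat between -0.065 and 0.065 m and z of tin_c in the frame of mat below 0.072 m and contact force between the fingers and tin below 0.2 N and x of bottle_c in the frame of mat between -0.15 and 0.15 m and y of bottle_c in the frame of mat between -0.065 and 0.065 m and z of bottle_c in the frame of mat below 0.082 m and contact force between the fingers and bottle below 0.2 N), for 0.2 s.
At the end, for the whole second after the job is handed in: The weight stands upright, released and at rest on the booklets in the pressing box, its axis within 18 mm of the box's centre; the jar, the tin and the bottle each stand upright, released and at rest within 15 mm of where each stood at the start (horizontal distance between weight_c and pressbox below 0.018 m and z of weight_c in the frame of pressbox below 0.112 m and contact force between weight and pressbox above 1 N and linear speed of each of weight, jar, tin, bottle below 0.03 m/s and contact force between the fingers and weight below 0.2 N and angle between each of weight_c, jar_c, tin_c, bottle_c's own z axis and vertical below 0.12 rad and distance of each of jar_c, tin_c, bottle_c from where it was at the start of the episode below 0.015 m and contact force between the fingers and jar below 0.2 N and contact force between the fingers and tin below 0.2 N and contact force between the fingers and bottle below 0.2 N); the robot touches nothing.
It fails at once if the weight is let fall into the pressing box (more than about 10 mm of free fall) (horizontal distance between weight_c and pressbox below 0.1 m and contact force between the fingers and weight below 0.1 N and linear speed of weight above 0.45 m/s).
It fails at once if the jar, the tin, the bottle or the weight is toppled (angle between any of jar_c, tin_c, bottle_c, weight_c's own z axis and vertical above 0.6 rad).
It also fails if it takes over 149 s, if anything falls off the work surface, if the arm or the gripper's body presses on something with over 40 N, if the wrist force passes 120 N, or if a joint passes its speed limit or range.

ROBOT

A 7-joint arm with a two-finger parallel gripper is mounted at the origin on the work surface. World frame = base frame: x ahead of the robot, y to its left, z up, the work surface at z = 0. Lengths are in mm, angles in rad, forces in N, time in s.
With the tool pointing down it reaches from about 400 to 850 mm from the base axis. Payload 4.5 kg.
Tool frame: the origin (TCP) lies at the centre of the arm's flange, where the gripper is bolted on; the fingertips stand 166 mm ahead of it and the grasp point (between the pads) lies 147 mm ahead of it; z points along the fingers, y is the direction in which the jaws open and shut (so a half turn about z gives the same grasp; the last joint's range is limited). The gripper opens to 88 mm and grips with 3 to 60 N. Pads are 18 mm wide; open, the fingers measure 123 mm over their backs; the gripper's body (75 mm by 187 mm) begins 45 mm behind the grasp point.
Start: joints at [-1.165, 0.689, -0.195, 1.565, 0.157, 0.902, -0.215], TCP at [227.038, 582.316, 404.743] pointing down, gripper open.
Joint ranges: [-3.01, 3.01], [-0.46, 2.08], [-1.47, 1.51], [0.13, 2.56], [-1, 4.14], [0.04, 2.09], [-2.66, 2.66]. Speed limits (rad/s): [2.57, 2.57, 3.14, 3.14, 3.14, 3.14, 3.14].

INTERFACE

Orientations are given as a unit quaternion [w, x, y, z].
In Python, from cell import ctrl gives the robot as it stands.
- The arm moves only by the tool send_rows, never from a script. Its arguments are lists of equal length, an entry for each row: "delta_rot": the turn, a rotation vector about the tool's x, y, z in degrees, a list of three; "dp": the shift along the tool's x, y, z in mm, a list of three; "grip": the opening, from 0 (shut) to 1 (fully open). In form: {"delta_rot": [[wx, wy, wz], ...], "dp": [[tx, ty, tz], ...], "grip": [grip, ...]}. A call has 1 to 12 rows; each row shifts and turns the commanded pose from where the row before left it, along the tool's axes as they then stand; what a row does not reach is not made up. A row lasts 1/10 s, in which the tool goes at most 50 mm and 8.59 degrees, less where a joint would pass 70% of its speed; a pose out of reach is approached as far as the arm can. A call is refused whole if a number of a shift passes 50 or a number of a turn 8.59, either way. A call with a gripper value outside its range is refused whole. The fingers move at their own pace and stop on an object; "newtons" is the grip in N (left out, the last holds). Time passes only in rows, so rows that do not move let the fingers close. It gives the time, the measured TCP pose, the force and the opening at its end, in the units of the state.
- ctrl.get_state(): the state, without advancing time (a new reading comes with each control period).
- ctrl.capture(name): name is "side" or "top"; returns a dict with "frame" (480x640x3 uint8, red, green, blue), "vertical_fov" (degrees; the focal length in pixels is half the picture's height over the tangent of half this angle, whatever the lens; pixels are square), "cx", "cy" (the principal point, pixels), "rvec" (rotation vector, rad) and "tvec" (3), from world to camera coordinates, as OpenCV has them. Camera axes: x right, y down, z forward; pixel columns grow to the right and rows downward; lengths in mm; the calibration is good to about 2 mm. A picture is of the moment at which its call begins. There is no depth.
- ctrl.sign_off(): hands the job in, once; it reports no verdict.
The state is a dict: "clock": time; "joint_positions": joint angles; "dq": joint speeds; "joint_torque": joint torques, N m; "position": TCP position; "tcp_rot": TCP orientation; "ft_force": force on the tool from outside, world axes, zero at the start; "torque": the same for the moment, N m; "finger_gap": opening from 0.0 (shut) to 1.0 (fully open).
Only numpy, scipy, OpenCV 4.12 (cv2) and the standard library are available. Lean on these libraries where they do the work, as an engineer would, in place of code of your own. Each camera call takes 0.05 s, during which the arm holds its last target. There are 200 camera calls.

## Working session

There is one attempt and no reset: what is moved stays moved. The work goes in short steps, Python scripts to look and compute and a tool call to move; the robot and the scene stay as the last step left them, time stands still between calls to the robot, and variables do not carry over. Pictures are saved under pics/ and viewed, about 12 in all and at most 16, crops included, and the job is handed in when it is done.

Besides the shell and the picture viewer there is one more tool, called after ">>>" in YAML: its name, and indented under it one key for each argument. send_rows: Moves the arm, as the interface text tells. Its arguments: {"type":"object","properties":{"delta_rot":{"type":"array"},"dp":{"type":"array"},"grip":{"type":"array"},"newtons":{"type":"number"}},"required":["delta_rot","dp","grip"]}

```bash
mkdir -p pics; cat > h.py <<'E'
import numpy as np, cv2
from cell import ctrl
def cap(n,f=None):
    c=ctrl.capture(n)
    if f: cv2.imwrite('pics/'+f,c['frame'][:,:,::-1])
    c['K']=np.array([[240/np.tan(np.radians(c['vertical_fov'])/2),0,c['cx']],[0,240/np.tan(np.radians(c['vertical_fov'])/2),c['cy']],[0,0,1]])
    c['R']=cv2.Rodrigues(np.array(c['rvec'],float))[0]; c['t']=np.array(c['tvec'],float).ravel()
    return c
def ray(c,u,v,z):
    C=-c['R'].T@c['t']; d=c['R'].T@np.linalg.inv(c['K'])@np.array([u,v,1.])
    return (C+d*(z-C[2])/d[2])[:2]
def proj(c,p):
    q=c['K']@(c['R']@np.array(p,float)+c['t']); return q[:2]/q[2]
E
python3 - <<'E'
from h import *
print(ctrl.get_state())
for n in('top','side'):
    c=cap(n,n+'0.png'); print(n,c['K'][0,0],c['cx'],c['cy'],-c['R'].T@c['t'],c['R'].round(3).tolist())
E
```

```text
{'clock': 0.0, 'joint_positions': array([-1.16523227,  0.69001105, -0.19452761,  1.56634128,  0.15731624,
        0.90248046, -0.21507964]), 'dq': array([ 0.00145967,  0.00053184, -0.00046104,  0.00172531, -0.00022872,
       -0.00039348, -0.00128341]), 'joint_torque': array([-4.13747111e-04, -5.27543306e+01, -1.26710404e+00, -1.53421962e+01,
       -5.26980520e-02,  6.50163798e-03,  1.79355975e-04]), 'position': array([226.94102228, 581.99474605, 403.89393636]), 'tcp_rot': array([-1.04965232e-04,  1.84751928e-01,  9.82784754e-01, -9.16859366e-04]), 'ft_force': array([-1.02370796, -0.86013095, -0.56831213]), 'torque': array([ 0.00128093, -0.02257363, -0.05633936]), 'finger_gap': 1.0005615124427836}
top 466.54870125236306 318.69998111279796 237.37065137401487 [381.5859228   -6.56580516 948.59397301] [[-0.011, -1.0, -0.006], [-0.991, 0.011, -0.135], [0.135, 0.004, -0.991]]
side 498.6751245403953 318.92648175421454 234.07514796271582 [ 212.96172338 -499.38527702  779.23400851] [[0.852, -0.523, -0.013], [-0.417, -0.663, -0.621], [0.317, 0.535, -0.783]]
```

View pics/top0.png

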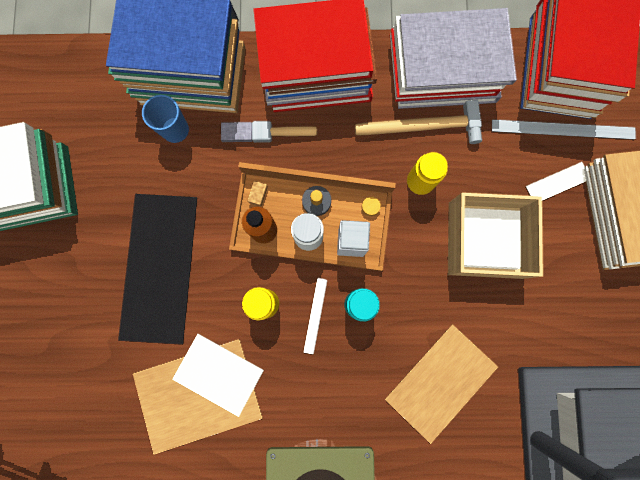

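View pics/side0.png

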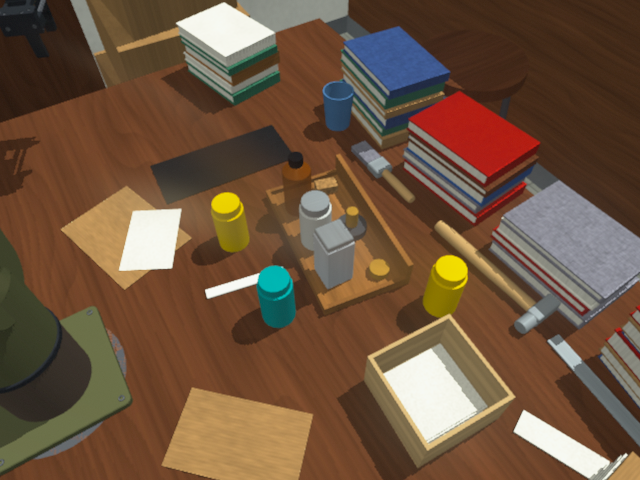

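Mat is on the left (+y), box on the right; the row from +y is bottle (257,220), jar (308,231), tin (355,237), with the weight behind at (316,198). Next I'll zoom in to locate them precisely.

```bash
python3 - <<'E'
from h import *
c=cap('top'); s=cap('side')
a=c['frame'][155:280,225:400]; b=s['frame'][140:320,260:420]
a=cv2.resize(a,None,fx=4.5,fy=4.5,interpolation=cv2.INTER_CUBIC)
cv2.imwrite('pics/a.png',a[:,:,::-1])
b=cv2.resize(b,None,fx=3.3,fy=3.3,interpolation=cv2.INTER_CUBIC)
cv2.imwrite('pics/b.png',b[:,:,::-1])
hsv=cv2.cvtColor(c['frame'],cv2.COLOR_RGB2HSV)
m=(hsv[...,2]<60).astype(np.uint8)
def big(m,x0,x1,y0,y1):
    z=np.zeros_like(m); z[y0:y1,x0:x1]=m[y0:y1,x0:x1]
    k=cv2.findContours(z,0,2)[0]; return max(k,key=cv2.contourArea)
k=big(m,100,215,180,360); print('mat',cv2.contourArea(k)); q=cv2.boxPoints(cv2.minAreaRect(k)); print(q.tolist(),[ray(c,*p,3).round(0).tolist() for p in q])
# caddy rim corners / box corners by eye
for n,p,z in(('bottle',(254.5,218),150),('jar',(308,228),122),('tin',(355,233),130),('weight',(316.5,196),68)): print(n,ray(c,*p,z).round(1))
for p in((451,195),(541,195),(543,275),(449,275)): print('box',ray(c,*p,90).round(1))
for p in((239,165),(395,185),(381,270),(231,250)): print('caddy',ray(c,*p,30).round(1))
E
```

```text
mat 9120.0
[[118.35177612304688, 339.64404296875], [132.86917114257812, 190.8408660888672], [197.13552856445312, 197.11077880859375], [182.61813354492188, 345.9139404296875]] [[310.0, 399.0], [613.0, 383.0], [598.0, 249.0], [296.0, 270.0]]
bottle [526.  108.1]
jar [511.7  16. ]
tin [500.5 -67.5]
weight [582.5   0.6]
box [ 576.3 -252.1]
box [ 574.3 -420.6]
box [ 424.6 -413. ]
box [ 426.5 -241.1]
caddy [657.4 157.8]
caddy [ 611.9 -157.6]
caddy [ 440.9 -124.4]
caddy [483.8 171.5]
```

View pics/a.png

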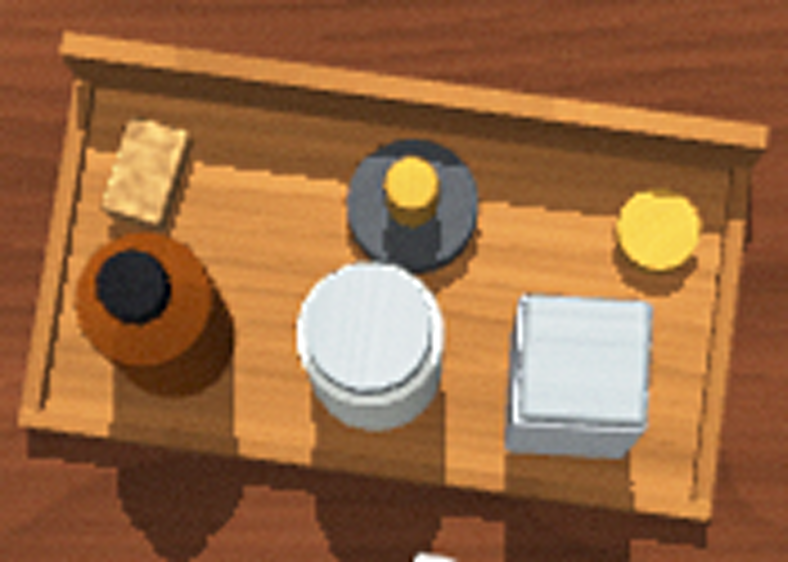

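View pics/b.png

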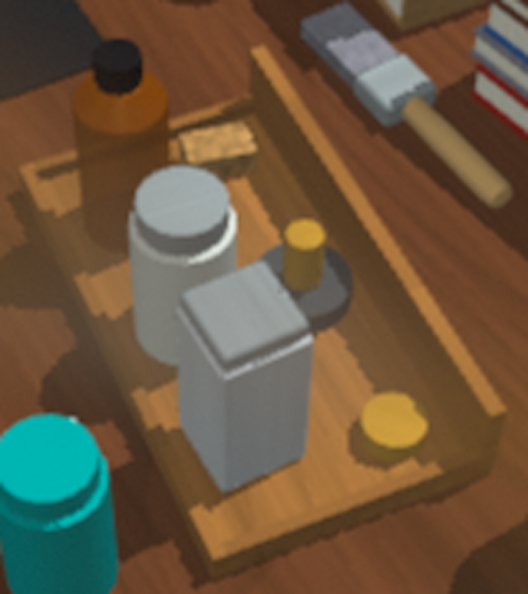

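The crops show, in full-image pixels: bottle cap (254.3,218.8) top / (295.8,157.3) side; jar lid (306.8,227.7) / (315.2,200.6); tin lid (354.6,234.6) / (334.2,234.5); weight post (316.3,195.7) / (352.4,210.9). Next I'll triangulate these and crop the box.

```bash
cat >> h.py <<'E'
def tri(c,s,p,q):
    P=lambda k:k['K']@np.c_[k['R'],k['t']]
    X=cv2.triangulatePoints(P(c),P(s),np.array(p,float).reshape(2,1),np.array(q,float).reshape(2,1)).ravel(); return X[:3]/X[3]
def rel(target,ang=None):
    "shift (tool axes) from present TCP to world target; ang = turn (deg about tool z) to jaw angle"
    from scipy.spatial.transform import Rotation as Ro
    st=ctrl.get_state(); w,x,y,z=st['tcp_rot']; R=Ro.from_quat([x,y,z,w]).as_matrix()
    print('t',round(st['clock'],2),'pos',st['position'].round(1),'gap',round(st['finger_gap']*88,1),'F',st['ft_force'].round(1),'jaw',np.degrees(np.arctan2(R[1,1],R[0,1])).round(2),'tilt',R[:,2].round(3))
    print('rel',(R.T@(np.array(target,float)-st['position'])).round(1))
E
python3 - <<'E'
from h import *
c=cap('top'); s=cap('side')
for n,p,q in(('bottle',(254.3,218.8),(295.8,157.3)),('jar',(306.8,227.7),(315.2,200.6)),('tin',(354.6,234.6),(334.2,234.5)),('weight',(316.3,195.7),(352.4,210.9))):
    X=tri(c,s,p,q); print(n,X.round(1),(proj(c,X)-p).round(1),[ray(k,*r,z).round(1).tolist() for z in[{'bottle':150,'jar':122,'tin':130,'weight':68}[n]] for k,r in((c,p),(s,q))])
# tin lid corners yaw
f=lambda x,y:(225+x/4.5,155+y/4.5)
P=[ray(c,*f(*p),130) for p in((527,296),(651,303),(646,421),(521,414))]; print([np.degrees(np.arctan2(*(P[j]-P[i])[::-1])).round(1) for i,j in((0,1),(3,2),(3,0),(2,1))])
a=cv2.resize(c['frame'][180:290,435:560],None,fx=5,fy=5,interpolation=cv2.INTER_CUBIC)
cv2.imwrite('pics/box.png',a[:,:,::-1])
rel([511,16,400])
E
```

```text
bottle [525.9 108.5 147.6] [ 0.2 -0.5] [[524.6, 108.5], [525.6, 106.0]]
jar [512.8  18.  121.3] [ 0.1 -0.2] [[512.3, 18.1], [512.8, 17.4]]
tin [498.5 -67.1 124.9] [ 0.  -0.1] [[497.7, -66.7], [496.5, -70.5]]
weight [583.6   0.9  66.8] [ 0.1 -0.2] [[583.1, 1.0], [583.3, -0.0]]
[np.float64(-94.0), np.float64(-93.9), np.float64(-3.9), np.float64(-3.9)]
t 0.3 pos [227.  582.2 404.4] gap 87.9 F [-0.2  0.4  0.2] jaw 68.7 tilt [-0.    -0.001 -1.   ]
rel [-470.2 -424.4    4.7]
```

View pics/box.png

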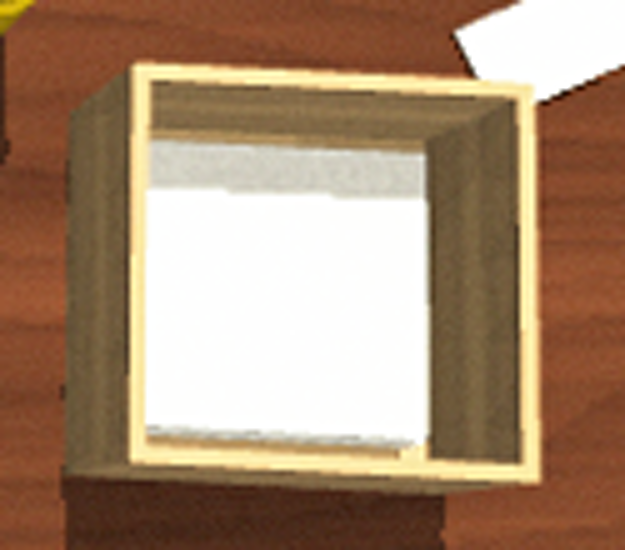

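Box rim corners in the crop are (132,63), (533,86), (540,482) and (131,462). Setting off to the jar.

>>> send_rows:
  dp:
    - [-39,-35,0]
    - [-39,-35,0]
    - [-39,-35,0]
    - [-39,-35,0]
    - [-39,-35,0]
    - [-39,-35,0]
    - [-39,-35,0]
    - [-39,-35,0]
    - [-39,-35,0]
    - [-39,-35,0]
    - [-39,-35,0]
    - [-39,-35,0]
  delta_rot:
    - [0,0,0]
    - [0,0,3]
    - [0,0,0]
    - [0,0,0]
    - [0,0,0]
    - [0,0,0]
    - [0,0,0]
    - [0,0,0]
    - [0,0,0]
    - [0,0,0]
    - [0,0,0]
    - [0,0,0]
  grip: [0.92,0.92,0.92,0.92,0.92,0.92,0.92,0.92,0.92,0.92,0.92,0.92]
  newtons: 20

```text
clock: 1.5
position: [474.4, 33.5, 404.9]
tcp_rot: [0.0, 0.21, 0.978, 0.0]
ft_force: [1.7, 1.0, -0.3]
finger_gap: 0.921
```

>>> send_rows:
  dp:
    - [0,0,0]
    - [0,0,0]
    - [0,0,0]
    - [0,0,0]
    - [0,0,0]
    - [0,0,0]
    - [0,0,0]
    - [0,0,0]
    - [0,0,0]
    - [0,0,0]
    - [0,0,0]
    - [0,0,0]
  delta_rot:
    - [0,0,6.7]
    - [0,0,6.7]
    - [0,0,6.7]
    - [0,0,6.7]
    - [0,0,6.7]
    - [0,0,6.7]
    - [0,0,6.7]
    - [0,0,6.7]
    - [0,0,6.7]
    - [0,0,6.7]
    - [0,0,6.7]
    - [0,0,0]
  grip: [0.92,0.92,0.92,0.92,0.92,0.92,0.92,0.92,0.92,0.92,0.92,0.92]

```text
clock: 2.7
position: [473.9, 35.8, 404.8]
tcp_rot: [0.0, 0.755, 0.656, 0.0]
ft_force: [-1.1, 0.5, 0.5]
finger_gap: 0.922
```

```bash
python3 - <<'E'
from h import *
rel([512.5,17.5,237])
c=cap('top')
P=[ray(c,435+x/5,180+y/5,90) for x,y in((132,63),(533,86),(540,482),(131,462))]; print(np.round(P,1).tolist(),np.mean(P,0))
E
```

```text
t 2.7 pos [473.9  35.8 404.8] gap 81.1 F [-1.1  0.5  0.5] jaw -8.01 tilt [ 0. -0. -1.]
rel [-12.7  40.7 167.8]
[[580.7, -271.9], [570.1, -421.4], [422.0, -412.9], [431.0, -263.7]] [ 500.93674077 -342.46231374]
```

>>> send_rows:
  dp:
    - [-6,20,10]
    - [-6.7,20.7,10]
    - [0,0,30]
    - [0,0,30]
    - [0,0,30]
    - [0,0,30]
    - [0,0,20]
    - [0,0,8]
    - [0,0,0]
  delta_rot:
    - [0,0,0]
    - [0,0,0]
    - [0,0,0]
    - [0,0,0]
    - [0,0,0]
    - [0,0,0]
    - [0,0,0]
    - [0,0,0]
    - [0,0,0]
  grip: [0.92,0.92,0.92,0.92,0.92,0.92,0.92,0.92,0.92]

```text
clock: 3.65
position: [512.2, 17.3, 236.0]
tcp_rot: [-0.001, 0.754, 0.657, -0.0]
ft_force: [-0.4, -0.6, -0.3]
finger_gap: 0.923
```

```bash
python3 - <<'E'
from h import *
rel([512.5,17.5,237])
c=cap('side')
cv2.imwrite('pics/g1.png',cv2.resize(c['frame'][110:320,230:450],None,fx=2.5,fy=2.5)[:,:,::-1])
E
```

```text
t 3.65 pos [512.2  17.3 236. ] gap 81.2 F [-0.4 -0.6 -0.3] jaw -7.92 tilt [-0.002  0.    -1.   ]
rel [ 0.3  0.3 -1. ]
```

View pics/g1.png

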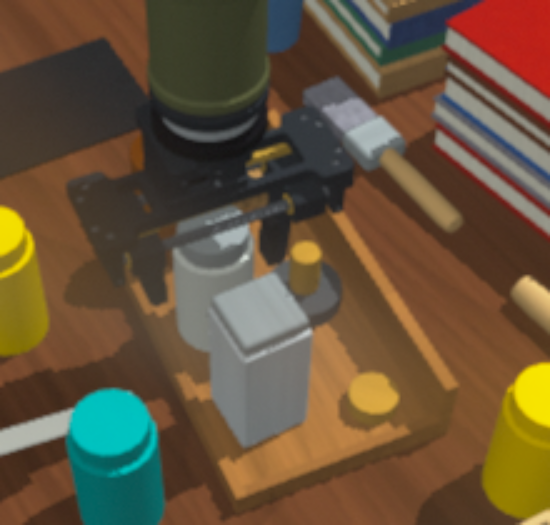

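The fingers straddle the jar (crop px ~(150,270) and (272,240)), clear of the weight. Closing and lifting.

>>> send_rows:
  dp:
    - [0,0,0]
    - [0,0,0]
    - [0,0,0]
    - [0,0,0]
    - [0,0,0]
    - [0,0,-10]
    - [0,0,-25]
    - [0,0,-35]
    - [0,0,-35]
    - [0,0,-35]
    - [0,0,-25]
    - [0,0,0]
  delta_rot:
    - [0,0,0]
    - [0,0,0]
    - [0,0,0]
    - [0,0,0]
    - [0,0,0]
    - [0,0,0]
    - [0,0,0]
    - [0,0,0]
    - [0,0,0]
    - [0,0,0]
    - [0,0,0]
    - [0,0,0]
  grip: [0.5,0.5,0.5,0.5,0.5,0.5,0.5,0.5,0.5,0.5,0.5,0.5]
  newtons: 25

```text
clock: 4.9
position: [512.9, 17.2, 404.9]
tcp_rot: [0.002, 0.755, 0.656, 0.003]
ft_force: [0.2, 1.1, -4.3]
finger_gap: 0.674
```

```bash
python3 - <<'E'
from h import *
rel([355.4,351,250])
E
```

```text
t 4.9 pos [512.9  17.2 404.9] gap 59.3 F [ 0.2  1.1 -4.3] jaw -8.01 tilt [ 0.007  0.001 -1.   ]
rel [ 308.3 -203.5  154.1]
```

>>> send_rows:
  dp:
    - [20,-13,0]
    - [31,-20.5,0]
    - [31,-20.5,0]
    - [31,-20.5,0]
    - [31,-20.5,0]
    - [31,-20.5,0]
    - [31,-20.5,0]
    - [31,-20.5,0]
    - [31,-20.5,0]
    - [25,-16,0]
    - [15,-10,0]
    - [0,0,0]
  delta_rot:
    - [0,0,0]
    - [0,0,0]
    - [0,0,0]
    - [0,0,0]
    - [0,0,0]
    - [0,0,0]
    - [0,0,0]
    - [0,0,0]
    - [0,0,0]
    - [0,0,0]
    - [0,0,0]
    - [0,0,0]
  grip: [0.5,0.5,0.5,0.5,0.5,0.5,0.5,0.5,0.5,0.5,0.5,0.5]

```text
clock: 6.1
position: [351.9, 353.0, 400.2]
tcp_rot: [-0.001, 0.753, 0.658, -0.001]
ft_force: [-0.3, 0.0, -3.8]
finger_gap: 0.673
```

>>> send_rows:
  dp:
    - [0,0,20]
    - [0,0,30]
    - [0,0,35]
    - [0,0,35]
    - [0,0,25]
    - [0,0,15]
    - [0,0,6]
    - [0,0,0]
    - [0,0,0]
  delta_rot:
    - [0,0,0]
    - [0,0,0]
    - [0,0,0]
    - [0,0,0]
    - [0,0,0]
    - [0,0,0]
    - [0,0,0]
    - [0,0,0]
    - [0,0,0]
  grip: [0.5,0.5,0.5,0.5,0.5,0.5,0.5,0.5,0.5]

```text
clock: 7.0
position: [354.6, 350.2, 236.2]
tcp_rot: [0.0, 0.755, 0.656, 0.0]
ft_force: [-0.6, 0.6, -4.0]
finger_gap: 0.673
```

```bash
python3 - <<'E'
from h import *
rel([355.4,351,229.5])
cap('top','m1.png')
E
```

```text
t 7.0 pos [354.6 350.2 236.2] gap 59.3 F [-0.6  0.6 -4. ] jaw -8.04 tilt [ 0.001  0.    -1.   ]
rel [0.9 0.6 6.7]
```

View pics/m1.png

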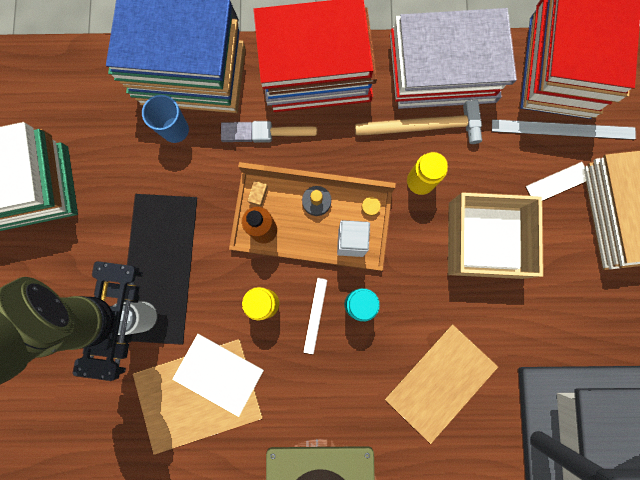

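The jar (≈(143,318)) hangs over the mat, and the weight, tin and bottle are undisturbed. Lowering slowly and watching the force.

>>> send_rows:
  dp:
    - [0,0,3]
    - [0,0,2]
    - [0,0,1]
    - [0,0,0]
    - [0,0,0]
  delta_rot:
    - [0,0,0]
    - [0,0,0]
    - [0,0,0]
    - [0,0,0]
    - [0,0,0]
  grip: [0.5,0.5,0.5,0.5,0.5]

```text
clock: 7.55
position: [354.2, 350.7, 230.5]
tcp_rot: [-0.0, 0.755, 0.656, 0.001]
ft_force: [-1.1, -0.8, 6.4]
finger_gap: 0.671
```

>>> send_rows:
  dp:
    - [0,0,0]
    - [0,0,0]
    - [0,0,0]
    - [0,0,-15]
    - [0,0,-30]
    - [0,0,-40]
    - [0,0,-40]
    - [0,0,-35]
    - [0,0,-10]
    - [0,0,0]
  delta_rot:
    - [0,0,0]
    - [0,0,0]
    - [0,0,0]
    - [0,0,0]
    - [0,0,0]
    - [0,0,0]
    - [0,0,0]
    - [0,0,0]
    - [0,0,0]
    - [0,0,0]
  grip: [0.92,0.92,0.92,0.92,0.92,0.92,0.92,0.92,0.92,0.92]

```text
clock: 8.55
position: [354.4, 350.8, 400.9]
tcp_rot: [-0.0, 0.755, 0.656, 0.002]
ft_force: [-0.3, -0.4, -0.6]
finger_gap: 0.922
```

>>> send_rows:
  dp:
    - [-20,10,0]
    - [-36,18,0]
    - [-36,18,0]
    - [-36,18,0]
    - [-36,18,0]
    - [-36,18,0]
    - [-36,18,0]
    - [-36,18,0]
    - [-36,18,0]
    - [-36,18,0]
    - [-36,18,0]
    - [-16,10,0]
  delta_rot:
    - [0,0,0]
    - [0,0,0]
    - [0,0,0]
    - [0,0,0]
    - [0,0,0]
    - [0,0,0]
    - [0,0,0]
    - [0,0,0]
    - [0,0,0]
    - [0,0,0]
    - [0,0,0]
    - [0,0,-4]
  grip: [0.92,0.92,0.92,0.92,0.92,0.92,0.92,0.92,0.92,0.92,0.92,0.92]

```text
clock: 9.75
position: [497.1, -73.3, 397.7]
tcp_rot: [-0.0, 0.733, 0.681, -0.002]
ft_force: [0.0, 0.7, -0.6]
finger_gap: 0.919
```

```bash
python3 - <<'E'
from h import *
rel([497.5,-68,242])
E
```

```text
t 9.75 pos [497.1 -73.3 397.7] gap 80.8 F [ 0.   0.7 -0.6] jaw -4.21 tilt [-0.003 -0.002 -1.   ]
rel [  5.6   0.5 155.7]
```

>>> send_rows:
  dp:
    - [1.5,0,15]
    - [0,0,30]
    - [0,0,35]
    - [0,0,35]
    - [0,0,25]
    - [0,0,13]
    - [0,0,3]
    - [0,0,0]
    - [0,0,0]
  delta_rot:
    - [0,0,0]
    - [0,0,0]
    - [0,0,0]
    - [0,0,0]
    - [0,0,0]
    - [0,0,0]
    - [0,0,0]
    - [0,0,0]
    - [0,0,0]
  grip: [0.92,0.92,0.92,0.92,0.92,0.92,0.92,0.92,0.92]

```text
clock: 10.65
position: [497.6, -68.0, 244.5]
tcp_rot: [0.001, 0.731, 0.682, 0.001]
ft_force: [0.7, 0.0, 0.7]
finger_gap: 0.914
```

>>> send_rows:
  dp:
    - [0,0,0]
    - [0,0,0]
    - [0,0,0]
    - [0,0,0]
    - [0,0,0]
    - [0,0,-10]
    - [0,0,-25]
    - [0,0,-35]
    - [0,0,-35]
    - [0,0,-35]
    - [0,0,-30]
    - [0,0,0]
  delta_rot:
    - [0,0,0]
    - [0,0,0]
    - [0,0,0]
    - [0,0,0]
    - [0,0,0]
    - [0,0,0]
    - [0,0,0]
    - [0,0,0]
    - [0,0,0]
    - [0,0,0]
    - [0,0,0]
    - [0,0,0]
  grip: [0.5,0.5,0.5,0.5,0.5,0.5,0.5,0.5,0.5,0.5,0.5,0.5]

```text
clock: 11.85
position: [497.9, -68.2, 417.5]
tcp_rot: [0.003, 0.732, 0.682, 0.003]
ft_force: [0.7, 0.6, -2.1]
finger_gap: 0.612
```

```bash
python3 - <<'E'
from h import *
rel([452.8,305,242])
E
```

```text
t 11.85 pos [497.9 -68.2 417.5] gap 53.9 F [ 0.7  0.6 -2.1] jaw -4.03 tilt [ 0.008 -0.    -1.   ]
rel [369.1 -72.5 175. ]
```

>>> send_rows:
  dp:
    - [20,-4,0]
    - [36,-7,0]
    - [36,-7,0]
    - [36,-7,0]
    - [36,-7,0]
    - [36,-7,0]
    - [36,-7,0]
    - [36,-7,0]
    - [36,-7,0]
    - [36,-7,0]
    - [20,-4,0]
    - [5,-1,0]
  delta_rot:
    - [0,0,0]
    - [0,0,0]
    - [0,0,0]
    - [0,0,0]
    - [0,0,0]
    - [0,0,0]
    - [0,0,0]
    - [0,0,0]
    - [0,0,0]
    - [0,0,0]
    - [0,0,0]
    - [0,0,0]
  grip: [0.5,0.5,0.5,0.5,0.5,0.5,0.5,0.5,0.5,0.5,0.5,0.5]

```text
clock: 13.05
position: [449.6, 308.0, 412.2]
tcp_rot: [-0.001, 0.73, 0.684, -0.001]
ft_force: [-0.4, 0.3, -1.9]
finger_gap: 0.61
```

>>> send_rows:
  dp:
    - [0,0,10]
    - [0,0,30]
    - [0,0,35]
    - [0,0,35]
    - [0,0,30]
    - [0,0,20]
    - [0,0,9]
    - [0,0,1]
    - [0,0,0]
  delta_rot:
    - [0,0,0]
    - [0,0,0]
    - [0,0,0]
    - [0,0,0]
    - [0,0,0]
    - [0,0,0]
    - [0,0,0]
    - [0,0,0]
    - [0,0,0]
  grip: [0.5,0.5,0.5,0.5,0.5,0.5,0.5,0.5,0.5]

```text
clock: 13.95
position: [451.7, 304.4, 244.1]
tcp_rot: [0.0, 0.732, 0.682, 0.0]
ft_force: [-0.4, 0.4, -2.0]
finger_gap: 0.614
```

>>> send_rows:
  dp:
    - [0,0,3]
    - [0,0,2]
    - [0,0,1]
    - [0,0,0.5]
    - [0,0,0]
  delta_rot:
    - [0,0,0]
    - [0,0,0]
    - [0,0,0]
    - [0,0,0]
    - [0,0,0]
  grip: [0.5,0.5,0.5,0.5,0.5]

```text
clock: 14.45
position: [451.2, 305.3, 237.3]
tcp_rot: [-0.0, 0.731, 0.682, 0.0]
ft_force: [0.3, -0.1, -2.8]
finger_gap: 0.608
```

>>> send_rows:
  dp:
    - [0,0,1]
    - [0,0,0]
    - [0,0,0]
  delta_rot:
    - [0,0,0]
    - [0,0,0]
    - [0,0,0]
  grip: [0.5,0.5,0.5]

```text
clock: 14.75
position: [451.2, 305.2, 237.1]
tcp_rot: [-0.0, 0.731, 0.682, 0.0]
ft_force: [-1.3, -0.9, 4.8]
finger_gap: 0.607
```

>>> send_rows:
  dp:
    - [0,0,0]
    - [0,0,0]
    - [0,0,0]
    - [0,0,-15]
    - [0,0,-30]
    - [0,0,-40]
    - [0,0,-40]
    - [0,0,-35]
    - [0,0,-5]
    - [0,0,0]
  delta_rot:
    - [0,0,0]
    - [0,0,0]
    - [0,0,0]
    - [0,0,0]
    - [0,0,0]
    - [0,0,0]
    - [0,0,0]
    - [0,0,0]
    - [0,0,0]
    - [0,0,0]
  grip: [0.92,0.92,0.92,0.92,0.92,0.92,0.92,0.92,0.92,0.92]

```text
clock: 15.75
position: [451.3, 305.3, 402.0]
tcp_rot: [0.0, 0.731, 0.682, 0.001]
ft_force: [1.3, 0.0, 0.3]
finger_gap: 0.919
```

>>> send_rows:
  dp:
    - [-20,10,0]
    - [-32,15,0]
    - [-32,15,0]
    - [-32,15,0]
    - [-32,15,0]
    - [-32,15,0]
    - [-12,3,0]
    - [0,0,0]
    - [0,0,0]
  delta_rot:
    - [0,0,0]
    - [0,0,0]
    - [0,0,0]
    - [0,0,0]
    - [0,0,0]
    - [0,0,0]
    - [0,0,0]
    - [0,0,4]
    - [0,0,0]
  grip: [0.92,0.92,0.92,0.92,0.92,0.92,0.92,0.92,0.92]

```text
clock: 16.65
position: [525.0, 107.9, 399.8]
tcp_rot: [-0.001, 0.755, 0.656, -0.001]
ft_force: [-0.7, 0.6, -0.8]
finger_gap: 0.922
```

```bash
python3 - <<'E'
from h import *
rel([525.5,107.5,257])
E
```

```text
t 16.65 pos [525.  107.9 399.8] gap 81.1 F [-0.7  0.6 -0.8] jaw -8.02 tilt [-0.003 -0.    -1.   ]
rel [ -0.2   1.  142.8]
```

>>> send_rows:
  dp:
    - [0,0.5,15]
    - [0,0,30]
    - [0,0,35]
    - [0,0,35]
    - [0,0,18]
    - [0,0,8]
    - [0,0,2]
    - [0,0,0]
    - [0,0,0]
  delta_rot:
    - [0,0,0]
    - [0,0,0]
    - [0,0,0]
    - [0,0,0]
    - [0,0,0]
    - [0,0,0]
    - [0,0,0]
    - [0,0,0]
    - [0,0,0]
  grip: [0.92,0.92,0.92,0.92,0.92,0.92,0.92,0.92,0.92]

```text
clock: 17.55
position: [526.4, 107.8, 259.2]
tcp_rot: [0.0, 0.755, 0.656, 0.001]
ft_force: [-0.3, 0.1, 0.5]
finger_gap: 0.919
```

>>> send_rows:
  dp:
    - [0,0,0]
    - [0,0,0]
    - [0,0,0]
    - [0,0,0]
    - [0,0,0]
    - [0,0,0]
  delta_rot:
    - [0,0,0]
    - [0,0,0]
    - [0,0,0]
    - [0,0,0]
    - [0,0,0]
    - [0,0,0]
  grip: [0.5,0.5,0.5,0.5,0.5,0.5]

```text
clock: 18.15
position: [526.1, 107.5, 258.5]
tcp_rot: [0.0, 0.755, 0.656, 0.0]
ft_force: [0.2, -0.1, 4.3]
finger_gap: 0.626
```

>>> send_rows:
  dp:
    - [0,0,-8]
    - [0,0,-20]
    - [0,0,-35]
    - [0,0,-40]
    - [0,0,-25]
    - [0,0,-10]
    - [0,0,0]
  delta_rot:
    - [0,0,0]
    - [0,0,0]
    - [0,0,0]
    - [0,0,0]
    - [0,0,0]
    - [0,0,0]
    - [0,0,0]
  grip: [0.5,0.5,0.5,0.5,0.5,0.5,0.5]

```text
clock: 18.85
position: [526.1, 107.5, 397.1]
tcp_rot: [0.0, 0.755, 0.656, 0.001]
ft_force: [0.4, -0.6, -2.5]
finger_gap: 0.625
```

>>> send_rows:
  dp:
    - [15,0,0]
    - [30,-0.5,0]
    - [35,-0.5,0]
    - [35,-0.5,0]
    - [35,-0.5,0]
    - [35,-0.5,0]
    - [30,-0.5,0]
    - [13,-0.5,0]
    - [5,0,0]
    - [0,0,0]
  delta_rot:
    - [0,0,0]
    - [0,0,0]
    - [0,0,0]
    - [0,0,0]
    - [0,0,0]
    - [0,0,0]
    - [0,0,0]
    - [0,0,0]
    - [0,0,0]
    - [0,0,0]
  grip: [0.5,0.5,0.5,0.5,0.5,0.5,0.5,0.5,0.5,0.5]

```text
clock: 19.85
position: [554.8, 338.3, 395.1]
tcp_rot: [0.0, 0.755, 0.656, -0.001]
ft_force: [0.9, -0.9, -2.2]
finger_gap: 0.627
```

>>> send_rows:
  dp:
    - [0,0,15]
    - [0,0,30]
    - [0,0,35]
    - [0,0,30]
    - [0,0,20]
    - [0,0,8]
    - [0,0,0]
    - [0,0,0]
  delta_rot:
    - [0,0,0]
    - [0,0,0]
    - [0,0,0]
    - [0,0,0]
    - [0,0,0]
    - [0,0,0]
    - [0,0,0]
    - [0,0,0]
  grip: [0.5,0.5,0.5,0.5,0.5,0.5,0.5,0.5]

```text
clock: 20.65
position: [555.8, 338.1, 259.4]
tcp_rot: [0.0, 0.755, 0.656, 0.001]
ft_force: [0.3, 0.4, -2.0]
finger_gap: 0.625
```

```bash
python3 - <<'E'
from h import *
rel([555,339,251.5])
E
```

```text
t 20.65 pos [555.8 338.1 259.4] gap 55.0 F [ 0.3  0.4 -2. ] jaw -8.07 tilt [ 0.002  0.001 -1.   ]
rel [ 0.8 -0.9  7.9]
```

>>> send_rows:
  dp:
    - [0,0,4]
    - [0,0,2]
    - [0,0,1]
    - [0,0,0.5]
    - [0,0,0]
    - [0,0,0]
  delta_rot:
    - [0,0,0]
    - [0,0,0]
    - [0,0,0]
    - [0,0,0]
    - [0,0,0]
    - [0,0,0]
  grip: [0.5,0.5,0.5,0.5,0.5,0.5]

```text
clock: 21.25
position: [555.1, 338.8, 251.6]
tcp_rot: [-0.0, 0.755, 0.656, 0.0]
ft_force: [-1.3, -0.7, 5.3]
finger_gap: 0.623
```

>>> send_rows:
  dp:
    - [0,0,0]
    - [0,0,0]
    - [0,0,0]
    - [0,0,-15]
    - [0,0,-30]
    - [0,0,-40]
    - [0,0,-40]
    - [0,0,-20]
    - [0,0,-5]
    - [0,0,0]
    - [0,0,0]
    - [0,0,0]
  delta_rot:
    - [0,0,0]
    - [0,0,0]
    - [0,0,0]
    - [0,0,0]
    - [0,0,0]
    - [0,0,0]
    - [0,0,0]
    - [0,0,0]
    - [0,0,0]
    - [0,0,0]
    - [0,0,0]
    - [0,0,0]
  grip: [0.92,0.92,0.92,0.92,0.92,0.92,0.92,0.92,0.92,0.92,0.92,0.92]

```text
clock: 22.45
position: [554.6, 338.5, 399.1]
tcp_rot: [-0.0, 0.755, 0.656, -0.002]
ft_force: [0.4, -0.7, 0.3]
finger_gap: 0.922
```

>>> send_rows:
  dp:
    - [-20,4,0]
    - [-35,8,0]
    - [-35,8,0]
    - [-35,8,0]
    - [-35,8,0]
    - [-35,8,0]
    - [-35,8,0]
    - [-35,8,0]
    - [-35,8,0]
    - [-25,5,0]
    - [-6,2,0]
    - [0,0,0]
  delta_rot:
    - [0,0,0]
    - [0,0,0]
    - [0,0,0]
    - [0,0,0]
    - [0,0,0]
    - [0,0,0]
    - [0,0,0]
    - [0,0,0]
    - [0,0,0]
    - [0,0,0]
    - [0,0,0]
    - [0,0,0]
  grip: [0.8,0.8,0.8,0.8,0.8,0.8,0.8,0.8,0.8,0.8,0.8,0.8]

```text
clock: 23.65
position: [583.2, -0.0, 400.0]
tcp_rot: [-0.0, 0.755, 0.655, -0.0]
ft_force: [-0.7, 0.2, 0.4]
finger_gap: 0.802
```

>>> send_rows:
  dp:
    - [0,0,0]
    - [0,0,0]
    - [0,0,0]
    - [0,0,0]
    - [0,0,0]
    - [0,0,0]
    - [0,0,0]
    - [0,0,0]
    - [0,0,0]
    - [0,0,0]
    - [0,0,0]
    - [0,0,0]
  delta_rot:
    - [0,0,-8.2]
    - [0,0,-8.2]
    - [0,0,-8.2]
    - [0,0,-8.2]
    - [0,0,-8.2]
    - [0,0,-8.2]
    - [0,0,-8.2]
    - [0,0,-8.2]
    - [0,0,-8.2]
    - [0,0,-8.2]
    - [0,0,-8]
    - [0,0,0]
  grip: [0.8,0.8,0.8,0.8,0.8,0.8,0.8,0.8,0.8,0.8,0.8,0.8]

```text
clock: 24.85
position: [583.2, 2.9, 400.3]
tcp_rot: [-0.0, 0.068, 0.998, 0.001]
ft_force: [-0.2, 0.2, -0.4]
finger_gap: 0.799
```

```bash
python3 - <<'E'
from h import *
rel([583.3,0.6,203])
c=cap('top')
a=np.hstack([cv2.resize(c['frame'][160:350,90:250],None,fx=2.4,fy=2.4),cv2.resize(c['frame'][100:290,225:400],None,fx=2.4,fy=2.4)])[:,:800]
cv2.imwrite('pics/w.png',a[:,:,::-1])
E
```

```text
t 24.85 pos [583.2   2.9 400.3] gap 70.4 F [-0.2  0.2 -0.4] jaw 82.22 tilt [-0.001  0.002 -1.   ]
rel [ -0.7  -2.6 197.3]
```

View pics/w.png

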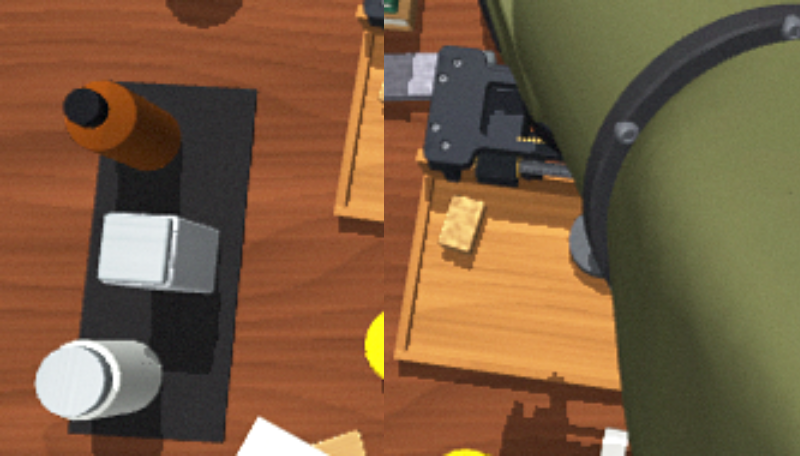

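All three stand upright on the mat: bottle (100,110), tin (150,250), jar (90,380). The weight is in place. Descending on the post.

>>> send_rows:
  dp:
    - [0,-1,15]
    - [0,0,30]
    - [0,0,40]
    - [0,0,40]
    - [0,0,35]
    - [0,0,22]
    - [0,0,10]
    - [0,0,4]
    - [0,0,0]
    - [0,0,0]
  delta_rot:
    - [0,0,0]
    - [0,0,0]
    - [0,0,0]
    - [0,0,0]
    - [0,0,0]
    - [0,0,0]
    - [0,0,0]
    - [0,0,0]
    - [0,0,0]
    - [0,0,0]
  grip: [0.7,0.7,0.7,0.7,0.7,0.7,0.7,0.7,0.7,0.7]

```text
clock: 25.9
position: [583.7, -0.3, 205.9]
tcp_rot: [0.001, 0.07, 0.998, 0.0]
ft_force: [0.3, -0.0, -0.1]
finger_gap: 0.703
```

```bash
python3 - <<'E'
from h import *
rel([583.3,0.6,203])
c=cap('side')
cv2.imwrite('pics/w2.png',cv2.resize(c['frame'][100:300,250:450],None,fx=3,fy=3)[:,:,::-1])
E
```

```text
t 25.9 pos [ 5.837e+02 -3.000e-01  2.059e+02] gap 61.9 F [ 0.3 -0.  -0.1] jaw 81.97 tilt [ 0.002  0.    -1.   ]
rel [0.5 0.8 2.9]
```

View pics/w2.png

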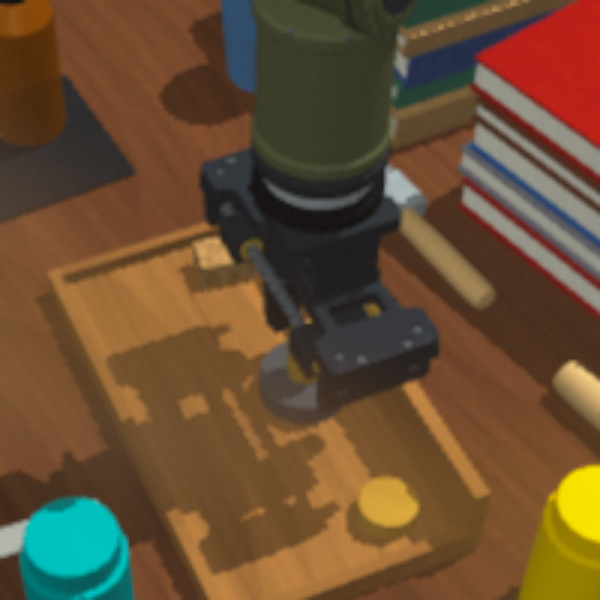

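>>> send_rows:
  dp:
    - [0,0,0]
    - [0,0,0]
    - [0,0,0]
    - [0,0,0]
    - [0,0,0]
    - [0,0,0]
    - [0,0,-8]
    - [0,0,-25]
    - [0,0,-40]
    - [0,0,-40]
    - [0,0,-25]
    - [0,0,-10]
  delta_rot:
    - [0,0,0]
    - [0,0,0]
    - [0,0,0]
    - [0,0,0]
    - [0,0,0]
    - [0,0,0]
    - [0,0,0]
    - [0,0,0]
    - [0,0,0]
    - [0,0,0]
    - [0,0,0]
    - [0,0,0]
  grip: [0.15,0.15,0.15,0.15,0.15,0.15,0.15,0.15,0.15,0.15,0.15,0.15]
  newtons: 40

```text
clock: 27.15
position: [583.2, -1.0, 355.2]
tcp_rot: [0.002, 0.07, 0.998, -0.0]
ft_force: [1.0, 0.9, -5.5]
finger_gap: 0.263
```

>>> send_rows:
  dp:
    - [2,-20,0]
    - [3.5,-35,0]
    - [3.5,-35,0]
    - [3.5,-35,0]
    - [3.5,-35,0]
    - [3.5,-35,0]
    - [3.5,-35,0]
    - [3.5,-35,0]
    - [3.5,-35,0]
    - [3,-30,0]
    - [1,-15,0]
    - [0,-5,0]
  delta_rot:
    - [0,0,0]
    - [0,0,0]
    - [0,0,0]
    - [0,0,0]
    - [0,0,0]
    - [0,0,0]
    - [0,0,0]
    - [0,0,0]
    - [0,0,0]
    - [0,0,0]
    - [0,0,0]
    - [0,0,0]
  grip: [0.15,0.15,0.15,0.15,0.15,0.15,0.15,0.15,0.15,0.15,0.15,0.15]

```text
clock: 28.35
position: [499.3, -344.1, 351.4]
tcp_rot: [-0.001, 0.071, 0.997, 0.0]
ft_force: [0.3, 0.8, -4.8]
finger_gap: 0.258
```

>>> send_rows:
  dp:
    - [0,0,0]
    - [0,0,0]
  delta_rot:
    - [0,0,0]
    - [0,0,0]
  grip: [0.15,0.15]

```text
clock: 28.55
position: [501.6, -340.1, 352.5]
tcp_rot: [0.0, 0.068, 0.998, 0.001]
ft_force: [-0.7, 0.8, -5.1]
finger_gap: 0.261
```

```bash
python3 - <<'E'
from h import *
rel([501,-342.5,280])
c=cap('top'); s=cap('side')
a=np.hstack([cv2.resize(c['frame'][160:300,420:560],(400,400)),cv2.resize(s['frame'][230:470,330:570],(400,400))])
cv2.imwrite('pics/bx.png',a[:,:,::-1])
E
```

```text
t 28.55 pos [ 501.6 -340.1  352.5] gap 22.9 F [-0.7  0.8 -5.1] jaw 82.18 tilt [ 0.     0.002 -1.   ]
rel [ 0.2 -2.6 72.5]
```

View pics/bx.png

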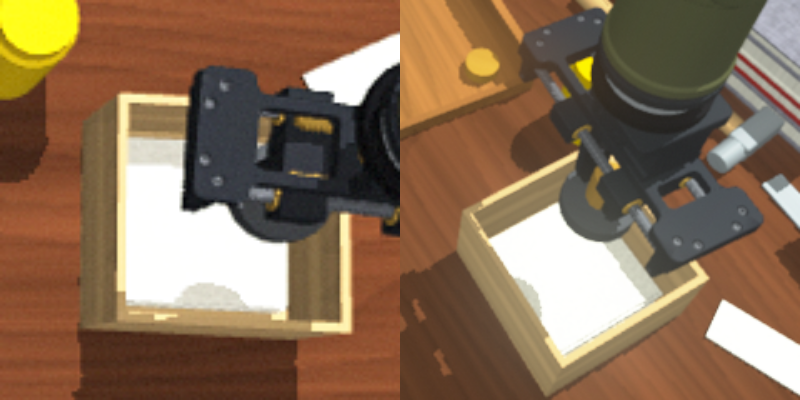

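The weight hangs over the box, clear of the rim. I'll estimate the pile height from the pile's right edge (box.png crop (428,300) → px (520.6,240)) to shorten the feeling phase.

```bash
python3 - <<'E'
from h import *
c=cap('top')
for z in range(20,80,8): print(z, ray(c,435+428/5,180+300/5,z).round(1), ray(c,435+425/5,180+150/5,z).round(1))
rel([501,-342.5,280])
E
```

```text
20 [ 498.5 -406.8] [ 559.6 -409.8]
28 [ 497.5 -403.3] [ 558.  -406.3]
36 [ 496.5 -399.9] [ 556.5 -402.8]
44 [ 495.5 -396.4] [ 555.  -399.3]
52 [ 494.4 -393. ] [ 553.4 -395.9]
60 [ 493.4 -389.5] [ 551.9 -392.4]
68 [ 492.4 -386.1] [ 550.4 -388.9]
76 [ 491.4 -382.6] [ 548.8 -385.5]
t 28.7 pos [ 501.4 -340.6  352.8] gap 22.9 F [-0.8 -0.3 -5. ] jaw 82.16 tilt [ 0.     0.001 -1.   ]
rel [ 0.2 -2.  72.8]
```

>>> send_rows:
  dp:
    - [0,-1.5,10]
    - [0,0,25]
    - [0,0,25]
    - [0,0,15]
    - [0,0,8]
    - [0,0,2]
    - [0,0,0]
  delta_rot:
    - [0,0,0]
    - [0,0,0]
    - [0,0,0]
    - [0,0,0]
    - [0,0,0]
    - [0,0,0]
    - [0,0,0]
  grip: [0.15,0.15,0.15,0.15,0.15,0.15,0.15]

```text
clock: 29.4
position: [500.9, -343.9, 268.0]
tcp_rot: [0.0, 0.07, 0.998, -0.0]
ft_force: [0.3, 1.0, -4.6]
finger_gap: 0.258
```

>>> send_rows:
  dp:
    - [0,0,2]
    - [0,0,2]
    - [0,0,1]
    - [0,0,0]
    - [0,0,0]
  delta_rot:
    - [0,0,0]
    - [0,0,0]
    - [0,0,0]
    - [0,0,0]
    - [0,0,0]
  grip: [0.15,0.15,0.15,0.15,0.15]

```text
clock: 29.9
position: [500.5, -343.9, 262.8]
tcp_rot: [0.0, 0.07, 0.998, -0.0]
ft_force: [-0.2, -0.3, -4.9]
finger_gap: 0.261
```

```bash
python3 - <<'E'
from h import *
rel([501,-342.5,260])
c=cap('top'); s=cap('side')
a=np.hstack([cv2.resize(c['frame'][160:300,420:560],(400,400)),cv2.resize(s['frame'][280:470,360:550],(400,400))])
cv2.imwrite('pics/bx2.png',a[:,:,::-1])
E
```

```text
t 29.9 pos [ 500.5 -343.9  262.8] gap 23.0 F [-0.2 -0.3 -4.9] jaw 82.0 tilt [ 0. -0. -1.]
rel [-0.3  1.4  2.8]
```

View pics/bx2.png

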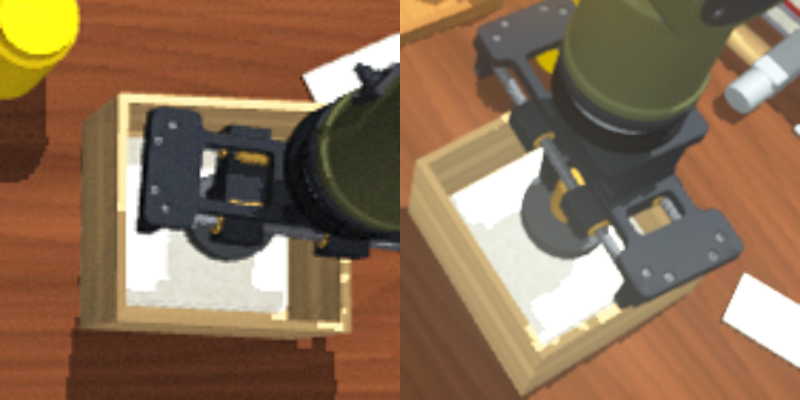

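The disc is still above the pile (top crop (230,240)) and well inside the walls. Continuing down in small felt steps.

>>> send_rows:
  dp:
    - [0,0.5,2]
    - [0,0.5,2]
    - [0,0,2]
    - [0,0,0]
    - [0,0,0]
  delta_rot:
    - [0,0,0]
    - [0,0,0]
    - [0,0,0]
    - [0,0,0]
    - [0,0,0]
  grip: [0.15,0.15,0.15,0.15,0.15]

```text
clock: 30.5
position: [500.6, -342.9, 256.6]
tcp_rot: [-0.0, 0.07, 0.998, 0.0]
ft_force: [0.7, 0.0, -5.2]
finger_gap: 0.26
```

>>> send_rows:
  dp:
    - [0,0,2]
    - [0,0,2]
    - [0,0,2]
    - [0,0,0]
    - [0,0,0]
  delta_rot:
    - [0,0,0]
    - [0,0,0]
    - [0,0,0]
    - [0,0,0]
    - [0,0,0]
  grip: [0.15,0.15,0.15,0.15,0.15]

```text
clock: 31.0
position: [500.6, -342.9, 250.6]
tcp_rot: [-0.0, 0.07, 0.998, 0.0]
ft_force: [-0.3, -0.6, -4.8]
finger_gap: 0.257
```

>>> send_rows:
  dp:
    - [0,0,2]
    - [0,0,2]
    - [0,0,0]
    - [0,0,0]
  delta_rot:
    - [0,0,0]
    - [0,0,0]
    - [0,0,0]
    - [0,0,0]
  grip: [0.15,0.15,0.15,0.15]

```text
clock: 31.4
position: [500.6, -342.9, 246.6]
tcp_rot: [-0.0, 0.07, 0.998, 0.0]
ft_force: [0.0, -1.4, -4.9]
finger_gap: 0.259
```

>>> send_rows:
  dp:
    - [0,0,1]
    - [0,0,1]
    - [0,0,0]
    - [0,0,0]
  delta_rot:
    - [0,0,0]
    - [0,0,0]
    - [0,0,0]
    - [0,0,0]
  grip: [0.15,0.15,0.15,0.15]

```text
clock: 31.8
position: [500.6, -342.9, 244.6]
tcp_rot: [-0.0, 0.07, 0.998, 0.0]
ft_force: [0.6, -0.8, -5.1]
finger_gap: 0.259
```

Underside is at about 49 mm and still free. Going on in 2–3 mm steps.

>>> send_rows:
  dp:
    - [0,0,1.5]
    - [0,0,1.5]
    - [0,0,0]
    - [0,0,0]
  delta_rot:
    - [0,0,0]
    - [0,0,0]
    - [0,0,0]
    - [0,0,0]
  grip: [0.15,0.15,0.15,0.15]

```text
clock: 32.2
position: [500.6, -342.8, 241.6]
tcp_rot: [-0.0, 0.07, 0.998, 0.0]
ft_force: [0.3, 0.1, -4.6]
finger_gap: 0.26
```

>>> send_rows:
  dp:
    - [0,0,1]
    - [0,0,1]
    - [0,0,0]
    - [0,0,0]
  delta_rot:
    - [0,0,0]
    - [0,0,0]
    - [0,0,0]
    - [0,0,0]
  grip: [0.15,0.15,0.15,0.15]

```text
clock: 32.6
position: [500.6, -342.9, 239.6]
tcp_rot: [-0.0, 0.07, 0.998, 0.0]
ft_force: [-0.1, -0.1, -4.7]
finger_gap: 0.261
```

>>> send_rows:
  dp:
    - [0,0,1]
    - [0,0,1]
    - [0,0,0]
    - [0,0,0]
  delta_rot:
    - [0,0,0]
    - [0,0,0]
    - [0,0,0]
    - [0,0,0]
  grip: [0.15,0.15,0.15,0.15]

```text
clock: 33.0
position: [500.6, -342.9, 237.6]
tcp_rot: [-0.0, 0.07, 0.998, 0.0]
ft_force: [-0.4, 0.1, -4.7]
finger_gap: 0.259
```

>>> send_rows:
  dp:
    - [0,0,1]
    - [0,0,1]
    - [0,0,0]
    - [0,0,0]
  delta_rot:
    - [0,0,0]
    - [0,0,0]
    - [0,0,0]
    - [0,0,0]
  grip: [0.15,0.15,0.15,0.15]

```text
clock: 33.4
position: [500.6, -342.8, 235.6]
tcp_rot: [-0.0, 0.07, 0.998, 0.0]
ft_force: [-0.6, -0.0, -5.0]
finger_gap: 0.26
```

>>> send_rows:
  dp:
    - [0,0,1]
    - [0,0,1]
    - [0,0,0]
    - [0,0,0]
  delta_rot:
    - [0,0,0]
    - [0,0,0]
    - [0,0,0]
    - [0,0,0]
  grip: [0.15,0.15,0.15,0.15]

```text
clock: 33.8
position: [500.6, -342.9, 233.7]
tcp_rot: [-0.0, 0.07, 0.998, 0.0]
ft_force: [1.1, 0.0, -5.7]
finger_gap: 0.265
```

>>> send_rows:
  dp:
    - [0,0,1]
    - [0,0,1]
    - [0,0,0]
    - [0,0,0]
  delta_rot:
    - [0,0,0]
    - [0,0,0]
    - [0,0,0]
    - [0,0,0]
  grip: [0.15,0.15,0.15,0.15]

```text
clock: 34.2
position: [500.7, -342.9, 232.3]
tcp_rot: [0.0, 0.07, 0.998, -0.0]
ft_force: [-2.3, 0.3, 3.7]
finger_gap: 0.258
```

Contact felt: force went from -5.0 to +3.7 N, with the underside at about 36 mm. Releasing, waiting, then lifting.

>>> send_rows:
  dp:
    - [0,0,0]
    - [0,0,0]
    - [0,0,0]
    - [0,0,0]
    - [0,0,0]
    - [0,0,-5]
    - [0,0,-20]
    - [0,0,-40]
    - [0,0,-45]
    - [0,0,-40]
    - [0,0,-20]
    - [0,0,-5]
  delta_rot:
    - [0,0,0]
    - [0,0,0]
    - [0,0,0]
    - [0,0,0]
    - [0,0,0]
    - [0,0,0]
    - [0,0,0]
    - [0,0,0]
    - [0,0,0]
    - [0,0,0]
    - [0,0,0]
    - [0,0,0]
  grip: [0.55,0.55,0.55,0.55,0.55,0.55,0.55,0.55,0.55,0.55,0.55,0.55]

```text
clock: 35.4
position: [501.2, -343.1, 409.9]
tcp_rot: [0.003, 0.07, 0.998, -0.001]
ft_force: [-0.3, 0.1, 0.1]
finger_gap: 0.551
```

>>> send_rows:
  dp:
    - [0,0,0]
    - [0,0,0]
    - [0,0,0]
    - [0,0,0]
    - [0,0,0]
    - [0,0,0]
    - [0,0,0]
    - [0,0,0]
    - [0,0,0]
    - [0,0,0]
    - [0,0,0]
    - [0,0,0]
  delta_rot:
    - [0,0,8.2]
    - [0,0,8.2]
    - [0,0,8.2]
    - [0,0,8.2]
    - [0,0,8.2]
    - [0,0,8.2]
    - [0,0,8.2]
    - [0,0,8.2]
    - [0,0,8.2]
    - [0,0,8.2]
    - [0,0,8]
    - [0,0,0]
  grip: [0.92,0.92,0.92,0.92,0.92,0.92,0.92,0.92,0.92,0.92,0.92,0.92]

```text
clock: 36.6
position: [500.4, -342.5, 405.4]
tcp_rot: [-0.001, 0.755, 0.656, -0.001]
ft_force: [0.6, -0.6, 0.1]
finger_gap: 0.92
```

```bash
python3 - <<'E'
from h import *
rel([555.1,338.8,251.6])
E
```

```text
t 36.6 pos [ 500.4 -342.5  405.4] gap 81.0 F [ 0.6 -0.6  0.1] jaw -8.01 tilt [-0.003  0.001 -1.   ]
rel [682.2 -40.4 154.1]
```

>>> send_rows:
  dp:
    - [25,0,0]
    - [40,-2.5,0]
    - [40,-2.5,0]
    - [40,-2.5,0]
    - [40,-2.5,0]
    - [40,-2.5,0]
    - [40,-2.5,0]
    - [40,-2.5,0]
    - [40,-2.5,0]
    - [40,-2.5,0]
    - [40,-2.5,0]
    - [40,-2.5,0]
  delta_rot:
    - [0,0,0]
    - [0,0,0]
    - [0,0,0]
    - [0,0,0]
    - [0,0,0]
    - [0,0,0]
    - [0,0,0]
    - [0,0,0]
    - [0,0,0]
    - [0,0,0]
    - [0,0,0]
    - [0,0,0]
  grip: [0.92,0.92,0.92,0.92,0.92,0.92,0.92,0.92,0.92,0.92,0.92,0.92]

```text
clock: 37.8
position: [537.8, 122.9, 406.1]
tcp_rot: [-0.0, 0.753, 0.658, -0.001]
ft_force: [0.2, 0.9, -0.7]
finger_gap: 0.919
```

>>> send_rows:
  dp:
    - [40,-3,0]
    - [40,-3,0]
    - [40,-3,0]
    - [40,-3,0]
    - [35,-1,0]
    - [17,0,0]
    - [5,0,0]
    - [0,0,0]
    - [0,0,0]
  delta_rot:
    - [0,0,0]
    - [0,0,0]
    - [0,0,0]
    - [0,0,0]
    - [0,0,0]
    - [0,0,0]
    - [0,0,0]
    - [0,0,0]
    - [0,0,0]
  grip: [0.92,0.92,0.92,0.92,0.92,0.92,0.92,0.92,0.92]

```text
clock: 38.7
position: [555.8, 336.2, 406.4]
tcp_rot: [0.001, 0.755, 0.656, -0.001]
ft_force: [0.6, -0.6, -0.7]
finger_gap: 0.921
```

```bash
python3 - <<'E'
from h import *
rel([555.1,338.8,251.6])
c=cap('top'); s=cap('side')
a=np.hstack([cv2.resize(c['frame'][160:300,420:560],(400,400)),cv2.resize(s['frame'][280:470,360:550],(400,400))])
cv2.imwrite('pics/bx3.png',a[:,:,::-1])
E
```

```text
t 38.7 pos [555.8 336.2 406.4] gap 81.0 F [ 0.6 -0.6 -0.7] jaw -8.06 tilt [-0.001 -0.002 -1.   ]
rel [  2.8  -1.  154.8]
```

View pics/bx3.png

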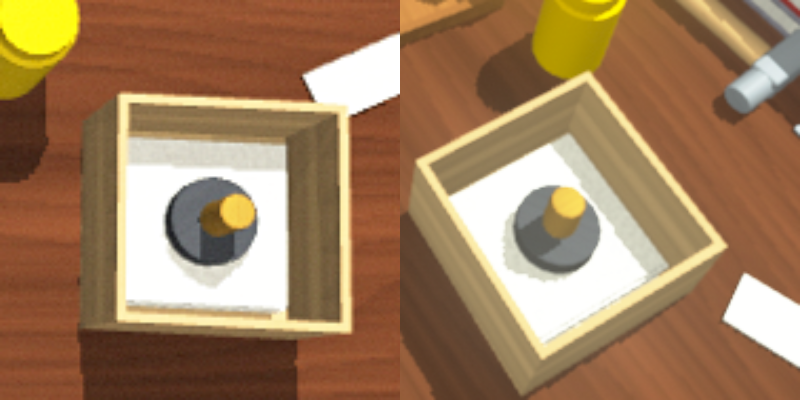

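The weight stands upright in the middle of the pile (disc at (212,221) top, (558,228) side). Fetching the bottle.

>>> send_rows:
  dp:
    - [2,-0.5,15]
    - [0,0,30]
    - [0,0,35]
    - [0,0,35]
    - [0,0,25]
    - [0,0,12]
    - [0,0,2]
    - [0,0,0]
    - [0,0,0]
  delta_rot:
    - [0,0,0]
    - [0,0,0]
    - [0,0,0]
    - [0,0,0]
    - [0,0,0]
    - [0,0,0]
    - [0,0,0]
    - [0,0,0]
    - [0,0,0]
  grip: [0.92,0.92,0.92,0.92,0.92,0.92,0.92,0.92,0.92]

```text
clock: 39.7
position: [555.9, 340.3, 254.4]
tcp_rot: [0.0, 0.755, 0.656, 0.001]
ft_force: [1.2, 0.5, 0.3]
finger_gap: 0.922
```

>>> send_rows:
  dp:
    - [0,0,0]
    - [0,0,0]
    - [0,0,0]
    - [0,0,0]
    - [0,0,0]
    - [0,0,-8]
    - [0,0,-20]
    - [0,0,-35]
    - [0,0,-40]
    - [0,0,-30]
    - [0,0,-12]
    - [0,0,0]
  delta_rot:
    - [0,0,0]
    - [0,0,0]
    - [0,0,0]
    - [0,0,0]
    - [0,0,0]
    - [0,0,0]
    - [0,0,0]
    - [0,0,0]
    - [0,0,0]
    - [0,0,0]
    - [0,0,0]
    - [0,0,0]
  grip: [0.5,0.5,0.5,0.5,0.5,0.5,0.5,0.5,0.5,0.5,0.5,0.5]
  newtons: 25

```text
clock: 40.9
position: [555.5, 340.3, 399.2]
tcp_rot: [0.0, 0.755, 0.656, 0.001]
ft_force: [-0.5, -0.3, -3.8]
finger_gap: 0.625
```

```bash
python3 - <<'E'
from h import *
rel([526.1,107.5,258.5])
E
```

```text
t 40.9 pos [555.5 340.3 399.2] gap 55.0 F [-0.5 -0.3 -3.8] jaw -8.0 tilt [ 0.002  0.002 -1.   ]
rel [-234.9    3.   140.2]
```

>>> send_rows:
  dp:
    - [-15,0,0]
    - [-30,0.5,0]
    - [-35,0.5,0]
    - [-35,0.5,0]
    - [-35,0.5,0]
    - [-35,0.5,0]
    - [-30,0.5,0]
    - [-14,0,0]
    - [-4.5,0,0]
    - [0,0,0]
  delta_rot:
    - [0,0,0]
    - [0,0,0]
    - [0,0,0]
    - [0,0,0]
    - [0,0,0]
    - [0,0,0]
    - [0,0,0]
    - [0,0,0]
    - [0,0,0]
    - [0,0,0]
  grip: [0.5,0.5,0.5,0.5,0.5,0.5,0.5,0.5,0.5,0.5]

```text
clock: 41.9
position: [525.7, 109.2, 397.0]
tcp_rot: [-0.001, 0.755, 0.656, -0.0]
ft_force: [0.2, 0.7, -2.9]
finger_gap: 0.626
```

>>> send_rows:
  dp:
    - [0,0,15]
    - [0,0,30]
    - [0,0,35]
    - [0,0,30]
    - [0,0,18]
    - [0,0,4]
    - [0,0,0]
    - [0,0,0]
  delta_rot:
    - [0,0,0]
    - [0,0,0]
    - [0,0,0]
    - [0,0,0]
    - [0,0,0]
    - [0,0,0]
    - [0,0,0]
    - [0,0,0]
  grip: [0.5,0.5,0.5,0.5,0.5,0.5,0.5,0.5]

```text
clock: 42.7
position: [526.2, 109.5, 266.5]
tcp_rot: [0.0, 0.754, 0.656, 0.001]
ft_force: [0.4, -0.6, -2.3]
finger_gap: 0.628
```

```bash
python3 - <<'E'
from h import *
rel([526.1,108.8,260])
E
```

```text
t 42.7 pos [526.2 109.5 266.5] gap 55.2 F [ 0.4 -0.6 -2.3] jaw -7.94 tilt [ 0.002  0.001 -1.   ]
rel [-0.7 -0.1  6.5]
```

>>> send_rows:
  dp:
    - [-0.5,0,2]
    - [0,0,2]
    - [0,0,1]
    - [0,0,0.5]
    - [0,0,0]
    - [0,0,0]
  delta_rot:
    - [0,0,0]
    - [0,0,0]
    - [0,0,0]
    - [0,0,0]
    - [0,0,0]
    - [0,0,0]
  grip: [0.5,0.5,0.5,0.5,0.5,0.5]

```text
clock: 43.3
position: [525.7, 108.0, 260.3]
tcp_rot: [-0.0, 0.755, 0.656, 0.0]
ft_force: [-0.9, -0.8, -1.7]
finger_gap: 0.626
```

>>> send_rows:
  dp:
    - [0,0,0.7]
    - [0,0,0]
    - [0,0,0]
  delta_rot:
    - [0,0,0]
    - [0,0,0]
    - [0,0,0]
  grip: [0.5,0.5,0.5]

```text
clock: 43.6
position: [525.7, 108.0, 260.1]
tcp_rot: [0.0, 0.755, 0.656, 0.0]
ft_force: [-1.1, -0.6, 5.6]
finger_gap: 0.625
```

>>> send_rows:
  dp:
    - [0,0,0]
    - [0,0,0]
    - [0,0,0]
    - [0,0,-15]
    - [0,0,-30]
    - [0,0,-40]
    - [0,0,-40]
    - [0,0,-20]
    - [0,0,0]
    - [0,0,0]
  delta_rot:
    - [0,0,0]
    - [0,0,0]
    - [0,0,0]
    - [0,0,0]
    - [0,0,0]
    - [0,0,0]
    - [0,0,0]
    - [0,0,0]
    - [0,0,0]
    - [0,0,0]
  grip: [0.92,0.92,0.92,0.92,0.92,0.92,0.92,0.92,0.92,0.92]

```text
clock: 44.6
position: [525.4, 108.0, 404.3]
tcp_rot: [-0.0, 0.755, 0.656, 0.0]
ft_force: [0.3, -0.9, -0.7]
finger_gap: 0.923
```

>>> send_rows:
  dp:
    - [15,-8,0]
    - [30,-16,0]
    - [32,-18,0]
    - [32,-18,0]
    - [32,-18,0]
    - [26,-14,0]
    - [14,-7,0]
    - [4,-2,0]
    - [0,0,0]
    - [0,0,0]
  delta_rot:
    - [0,0,0]
    - [0,0,0]
    - [0,0,0]
    - [0,0,0]
    - [0,0,0]
    - [0,0,0]
    - [0,0,0]
    - [0,0,0]
    - [0,0,-4]
    - [0,0,0]
  grip: [0.92,0.92,0.92,0.92,0.92,0.92,0.92,0.92,0.92,0.92]

```text
clock: 45.6
position: [452.1, 303.6, 404.0]
tcp_rot: [0.0, 0.732, 0.681, -0.001]
ft_force: [-0.1, 0.7, 0.2]
finger_gap: 0.924
```

```bash
python3 - <<'E'
from h import *
rel([451.2,305.2,237])
E
```

```text
t 45.6 pos [452.1 303.6 404. ] gap 81.3 F [-0.1  0.7  0.2] jaw -4.12 tilt [-0.    -0.002 -1.   ]
rel [  1.8  -0.9 167. ]
```

>>> send_rows:
  dp:
    - [1.5,-0.5,15]
    - [0,0,30]
    - [0,0,35]
    - [0,0,35]
    - [0,0,30]
    - [0,0,16]
    - [0,0,4]
    - [0,0,0]
    - [0,0,0]
  delta_rot:
    - [0,0,0]
    - [0,0,0]
    - [0,0,0]
    - [0,0,0]
    - [0,0,0]
    - [0,0,0]
    - [0,0,0]
    - [0,0,0]
    - [0,0,0]
  grip: [0.92,0.92,0.92,0.92,0.92,0.92,0.92,0.92,0.92]

```text
clock: 46.5
position: [451.7, 306.5, 240.4]
tcp_rot: [0.0, 0.732, 0.681, 0.001]
ft_force: [0.1, 0.2, 0.7]
finger_gap: 0.921
```

>>> send_rows:
  dp:
    - [0,0,0]
    - [0,0,0]
    - [0,0,0]
    - [0,0,0]
    - [0,0,0]
    - [0,0,-8]
    - [0,0,-25]
    - [0,0,-40]
    - [0,0,-45]
    - [0,0,-38]
    - [0,0,-18]
    - [0,0,-3]
  delta_rot:
    - [0,0,0]
    - [0,0,0]
    - [0,0,0]
    - [0,0,0]
    - [0,0,0]
    - [0,0,0]
    - [0,0,0]
    - [0,0,0]
    - [0,0,0]
    - [0,0,0]
    - [0,0,0]
    - [0,0,0]
  grip: [0.5,0.5,0.5,0.5,0.5,0.5,0.5,0.5,0.5,0.5,0.5,0.5]

```text
clock: 47.7
position: [451.2, 306.9, 419.1]
tcp_rot: [0.0, 0.731, 0.682, 0.002]
ft_force: [-0.0, -0.2, -1.7]
finger_gap: 0.606
```

```bash
python3 - <<'E'
from h import *
rel([497.6,-68,244.5])
E
```

```text
t 47.7 pos [451.2 306.9 419.1] gap 53.3 F [-0.  -0.2 -1.7] jaw -4.0 tilt [ 0.004  0.003 -1.   ]
rel [-371.3   71.8  173.6]
```

>>> send_rows:
  dp:
    - [-20,4,0]
    - [-36,7,0]
    - [-36,7,0]
    - [-36,7,0]
    - [-36,7,0]
    - [-36,7,0]
    - [-36,7,0]
    - [-36,7,0]
    - [-36,7,0]
    - [-36,7,0]
    - [-20,4,0]
    - [-6,1,0]
  delta_rot:
    - [0,0,0]
    - [0,0,0]
    - [0,0,0]
    - [0,0,0]
    - [0,0,0]
    - [0,0,0]
    - [0,0,0]
    - [0,0,0]
    - [0,0,0]
    - [0,0,0]
    - [0,0,0]
    - [0,0,0]
  grip: [0.5,0.5,0.5,0.5,0.5,0.5,0.5,0.5,0.5,0.5,0.5,0.5]

```text
clock: 48.9
position: [496.3, -70.1, 415.3]
tcp_rot: [-0.001, 0.733, 0.68, -0.001]
ft_force: [-0.3, -0.1, -2.5]
finger_gap: 0.611
```

>>> send_rows:
  dp:
    - [0,0,15]
    - [0,0,30]
    - [0,0,35]
    - [0,0,35]
    - [0,0,30]
    - [0,0,16]
    - [0,0,3]
    - [0,0,0]
    - [0,0,0]
  delta_rot:
    - [0,0,0]
    - [0,0,0]
    - [0,0,0]
    - [0,0,0]
    - [0,0,0]
    - [0,0,0]
    - [0,0,0]
    - [0,0,0]
    - [0,0,0]
  grip: [0.5,0.5,0.5,0.5,0.5,0.5,0.5,0.5,0.5]

```text
clock: 49.8
position: [497.3, -66.8, 253.2]
tcp_rot: [0.0, 0.731, 0.682, 0.001]
ft_force: [0.1, -0.1, -2.5]
finger_gap: 0.613
```

```bash
python3 - <<'E'
from h import *
rel([497.6,-66.7,247])
E
```

```text
t 49.8 pos [497.3 -66.8 253.2] gap 53.9 F [ 0.1 -0.1 -2.5] jaw -3.96 tilt [ 0.001  0.    -1.   ]
rel [0.1 0.3 6.2]
```

>>> send_rows:
  dp:
    - [0,0,2]
    - [0,0,2]
    - [0,0,1]
    - [0,0,0.5]
    - [0,0,0]
    - [0,0,0]
  delta_rot:
    - [0,0,0]
    - [0,0,0]
    - [0,0,0]
    - [0,0,0]
    - [0,0,0]
    - [0,0,0]
  grip: [0.5,0.5,0.5,0.5,0.5,0.5]

```text
clock: 50.4
position: [497.0, -67.3, 247.0]
tcp_rot: [-0.0, 0.731, 0.682, 0.0]
ft_force: [-0.9, 0.7, -1.8]
finger_gap: 0.606
```

>>> send_rows:
  dp:
    - [0,0,0.7]
    - [0,0,0]
    - [0,0,0]
  delta_rot:
    - [0,0,0]
    - [0,0,0]
    - [0,0,0]
  grip: [0.5,0.5,0.5]

```text
clock: 50.7
position: [497.0, -67.3, 246.9]
tcp_rot: [0.0, 0.731, 0.682, 0.0]
ft_force: [-0.5, -0.2, 6.5]
finger_gap: 0.608
```

>>> send_rows:
  dp:
    - [0,0,0]
    - [0,0,0]
    - [0,0,0]
    - [0,0,-15]
    - [0,0,-30]
    - [0,0,-40]
    - [0,0,-40]
    - [0,0,-30]
    - [0,0,-5]
    - [0,0,0]
  delta_rot:
    - [0,0,0]
    - [0,0,0]
    - [0,0,0]
    - [0,0,0]
    - [0,0,0]
    - [0,0,0]
    - [0,0,0]
    - [0,0,0]
    - [0,0,0]
    - [0,0,0]
  grip: [0.92,0.92,0.92,0.92,0.92,0.92,0.92,0.92,0.92,0.92]

```text
clock: 51.7
position: [497.0, -67.3, 406.9]
tcp_rot: [0.001, 0.731, 0.682, 0.001]
ft_force: [-0.1, 0.6, -0.7]
finger_gap: 0.919
```

>>> send_rows:
  dp:
    - [20,-8,0]
    - [37,-15.5,0]
    - [37,-15.5,0]
    - [37,-15.5,0]
    - [37,-15.5,0]
    - [37,-15.5,0]
    - [37,-15.5,0]
    - [37,-15.5,0]
    - [37,-15.5,0]
    - [37,-15.5,0]
    - [37,-15.5,0]
    - [17,-9,0]
  delta_rot:
    - [0,0,0]
    - [0,0,0]
    - [0,0,0]
    - [0,0,0]
    - [0,0,0]
    - [0,0,0]
    - [0,0,0]
    - [0,0,0]
    - [0,0,0]
    - [0,0,0]
    - [0,0,0]
    - [0,0,0]
  grip: [0.92,0.92,0.92,0.92,0.92,0.92,0.92,0.92,0.92,0.92,0.92,0.92]

```text
clock: 52.9
position: [351.6, 354.2, 404.3]
tcp_rot: [-0.001, 0.73, 0.684, -0.001]
ft_force: [-0.2, -0.1, 0.7]
finger_gap: 0.924
```

>>> send_rows:
  dp:
    - [0,0,0]
    - [0,0,0]
    - [0,0,0]
  delta_rot:
    - [0,0,4]
    - [0,0,0]
    - [0,0,0]
  grip: [0.92,0.92,0.92]

```text
clock: 53.2
position: [353.7, 350.1, 405.1]
tcp_rot: [0.0, 0.754, 0.656, -0.001]
ft_force: [-0.8, 0.5, -0.3]
finger_gap: 0.92
```

```bash
python3 - <<'E'
from h import *
rel([354.2,350.7,231])
E
```

```text
t 53.2 pos [353.7 350.1 405.1] gap 81.0 F [-0.8  0.5 -0.3] jaw -7.95 tilt [-0.001 -0.003 -1.   ]
rel [  1.2   0.6 174.1]
```

>>> send_rows:
  dp:
    - [0.5,0,15]
    - [0,0,30]
    - [0,0,40]
    - [0,0,40]
    - [0,0,30]
    - [0,0,15]
    - [0,0,3]
    - [0,0,0]
    - [0,0,0]
  delta_rot:
    - [0,0,0]
    - [0,0,0]
    - [0,0,0]
    - [0,0,0]
    - [0,0,0]
    - [0,0,0]
    - [0,0,0]
    - [0,0,0]
    - [0,0,0]
  grip: [0.92,0.92,0.92,0.92,0.92,0.92,0.92,0.92,0.92]

```text
clock: 54.1
position: [354.3, 351.1, 234.1]
tcp_rot: [-0.0, 0.755, 0.656, 0.001]
ft_force: [-1.3, 0.2, -0.5]
finger_gap: 0.92
```

>>> send_rows:
  dp:
    - [0,0,0]
    - [0,0,0]
    - [0,0,0]
    - [0,0,0]
    - [0,0,0]
    - [0,0,-8]
    - [0,0,-25]
    - [0,0,-40]
    - [0,0,-45]
    - [0,0,-38]
    - [0,0,-18]
    - [0,0,-3]
  delta_rot:
    - [0,0,0]
    - [0,0,0]
    - [0,0,0]
    - [0,0,0]
    - [0,0,0]
    - [0,0,0]
    - [0,0,0]
    - [0,0,0]
    - [0,0,0]
    - [0,0,0]
    - [0,0,0]
    - [0,0,0]
  grip: [0.5,0.5,0.5,0.5,0.5,0.5,0.5,0.5,0.5,0.5,0.5,0.5]

```text
clock: 55.3
position: [353.9, 351.2, 412.4]
tcp_rot: [-0.0, 0.755, 0.656, 0.002]
ft_force: [-0.1, -0.6, -4.9]
finger_gap: 0.672
```

```bash
python3 - <<'E'
from h import *
rel([512.4,17.4,238])
E
```

```text
t 55.3 pos [353.9 351.2 412.4] gap 59.1 F [-0.1 -0.6 -4.9] jaw -7.99 tilt [ 0.002  0.003 -1.   ]
rel [-309.1  203.1  173.8]
```

>>> send_rows:
  dp:
    - [-20,13,0]
    - [-31,20.5,0]
    - [-31,20.5,0]
    - [-31,20.5,0]
    - [-31,20.5,0]
    - [-31,20.5,0]
    - [-31,20.5,0]
    - [-31,20.5,0]
    - [-31,20.5,0]
    - [-25,16,0]
    - [-12,8,0]
    - [-3.5,2,0]
  delta_rot:
    - [0,0,0]
    - [0,0,0]
    - [0,0,0]
    - [0,0,0]
    - [0,0,0]
    - [0,0,0]
    - [0,0,0]
    - [0,0,0]
    - [0,0,0]
    - [0,0,0]
    - [0,0,0]
    - [0,0,0]
  grip: [0.5,0.5,0.5,0.5,0.5,0.5,0.5,0.5,0.5,0.5,0.5,0.5]

```text
clock: 56.5
position: [511.9, 16.1, 409.2]
tcp_rot: [-0.001, 0.756, 0.655, -0.001]
ft_force: [-0.8, 0.2, -3.9]
finger_gap: 0.671
```

>>> send_rows:
  dp:
    - [0,0,0]
    - [0,0,15]
    - [0,0,30]
    - [0,0,35]
    - [0,0,35]
    - [0,0,28]
    - [0,0,15]
    - [0,0,4]
    - [0,0,0]
    - [0,0,0]
  delta_rot:
    - [0,0,0]
    - [0,0,0]
    - [0,0,0]
    - [0,0,0]
    - [0,0,0]
    - [0,0,0]
    - [0,0,0]
    - [0,0,0]
    - [0,0,0]
    - [0,0,0]
  grip: [0.5,0.5,0.5,0.5,0.5,0.5,0.5,0.5,0.5,0.5]

```text
clock: 57.5
position: [512.2, 18.3, 249.1]
tcp_rot: [0.0, 0.754, 0.656, 0.001]
ft_force: [0.3, -0.6, -3.2]
finger_gap: 0.674
```

```bash
python3 - <<'E'
from h import *
rel([512.5,17.7,240.5])
E
```

```text
t 57.5 pos [512.2  18.3 249.1] gap 59.3 F [ 0.3 -0.6 -3.2] jaw -7.94 tilt [ 0.001  0.001 -1.   ]
rel [-0.6  0.3  8.6]
```

>>> send_rows:
  dp:
    - [-0.3,0,3]
    - [0,0,2]
    - [0,0,1.5]
    - [0,0,1]
    - [0,0,0]
    - [0,0,0]
  delta_rot:
    - [0,0,0]
    - [0,0,0]
    - [0,0,0]
    - [0,0,0]
    - [0,0,0]
    - [0,0,0]
  grip: [0.5,0.5,0.5,0.5,0.5,0.5]

```text
clock: 58.1
position: [511.9, 17.0, 240.9]
tcp_rot: [0.0, 0.755, 0.656, 0.0]
ft_force: [-0.5, -0.4, -1.3]
finger_gap: 0.673
```

>>> send_rows:
  dp:
    - [0,0,0.7]
    - [0,0,0]
    - [0,0,0]
  delta_rot:
    - [0,0,0]
    - [0,0,0]
    - [0,0,0]
  grip: [0.5,0.5,0.5]

```text
clock: 58.4
position: [511.9, 17.0, 240.9]
tcp_rot: [0.0, 0.755, 0.656, 0.0]
ft_force: [-1.6, -0.7, 5.3]
finger_gap: 0.675
```

Resting. Releasing, lifting and backing off out of the cameras' view.

>>> send_rows:
  dp:
    - [0,0,0]
    - [0,0,0]
    - [0,0,0]
    - [0,0,-15]
    - [0,0,-30]
    - [0,0,-40]
    - [0,0,-40]
    - [0,0,-30]
    - [0,0,-5]
    - [0,0,0]
  delta_rot:
    - [0,0,0]
    - [0,0,0]
    - [0,0,0]
    - [0,0,0]
    - [0,0,0]
    - [0,0,0]
    - [0,0,0]
    - [0,0,0]
    - [0,0,0]
    - [0,0,0]
  grip: [0.92,0.92,0.92,0.92,0.92,0.92,0.92,0.92,0.92,0.92]

```text
clock: 59.4
position: [512.0, 17.2, 400.7]
tcp_rot: [0.0, 0.755, 0.656, 0.001]
ft_force: [-0.1, -0.3, -1.1]
finger_gap: 0.92
```

>>> send_rows:
  dp:
    - [20,-9,0]
    - [36,-15,0]
    - [36,-15,0]
    - [36,-15,0]
    - [36,-15,0]
    - [36,-15,0]
    - [36,-15,0]
    - [36,-15,0]
    - [36,-15,0]
    - [36,-10,0]
    - [36,-5,0]
    - [15,0,0]
  delta_rot:
    - [0,0,0]
    - [0,0,0]
    - [0,0,0]
    - [0,0,0]
    - [0,0,0]
    - [0,0,0]
    - [0,0,0]
    - [0,0,0]
    - [0,0,0]
    - [0,0,0]
    - [0,0,0]
    - [0,0,0]
  grip: [0.92,0.92,0.92,0.92,0.92,0.92,0.92,0.92,0.92,0.92,0.92,0.92]

```text
clock: 60.6
position: [422.1, 432.4, 397.5]
tcp_rot: [-0.001, 0.753, 0.658, -0.001]
ft_force: [-0.3, 0.5, -0.1]
finger_gap: 0.92
```

>>> send_rows:
  dp:
    - [0,0,0]
    - [0,0,0]
    - [0,0,0]
    - [0,0,0]
  delta_rot:
    - [0,0,0]
    - [0,0,0]
    - [0,0,0]
    - [0,0,0]
  grip: [0.92,0.92,0.92,0.92]

```text
clock: 61.0
position: [424.7, 426.8, 399.9]
tcp_rot: [0.0, 0.755, 0.655, -0.001]
ft_force: [-0.1, -0.4, -1.0]
finger_gap: 0.918
```

```bash
python3 - <<'E'
from h import *
c=cap('top','f.png'); o=cv2.imread('pics/top0.png')[:,:,::-1]
a=cv2.resize(c['frame'][155:280,225:400],None,fx=4.5,fy=4.5,interpolation=cv2.INTER_CUBIC)
cv2.imwrite('pics/fa.png',a[:,:,::-1])
# shift of each lid vs the start image, by template matching
for n,(u,v,r,z) in dict(bottle=(254,219,15,150),jar=(307,228,18,122),tin=(355,235,18,130)).items():
    m=cv2.matchTemplate(c['frame'][v-r-12:v+r+13,u-r-12:u+r+13],np.ascontiguousarray(o[v-r:v+r+1,u-r:u+r+1]),cv2.TM_CCOEFF_NORMED)
    _,s,_,l=cv2.minMaxLoc(m); d=(l[0]-12,l[1]-12); print(n,'px',d,round(s,3),'mm',(ray(c,u+d[0],v+d[1],z)-ray(c,u,v,z)).round(1))
rel([0,0,0])
E
```

```text
bottle px (0, 0) 0.968 mm [0. 0.]
jar px (1, 0) 0.845 mm [-0.  -1.8]
tin px (1, 0) 0.94 mm [-0.  -1.8]
t 61.05 pos [424.7 427.1 400.1] gap 80.9 F [ 0.2  0.3 -1. ] jaw -8.11 tilt [-0.    -0.001 -1.   ]
rel [-482.4 -360.2  400.5]
```

View pics/f.png

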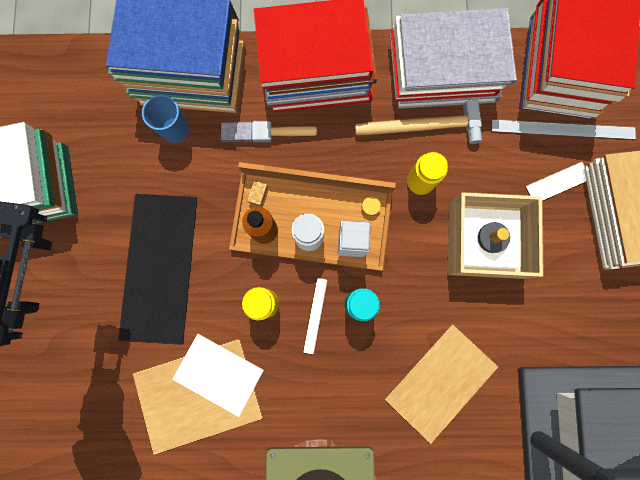

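The bottle (257,220), jar (308,231) and tin (355,237) are back within about 2 mm of where they started. The weight stands centred in the box (494,238). Handing in.

```bash
python3 -c "
from cell import ctrl
print(ctrl.sign_off())"
```

```text
the job is handed in; nothing more can be done
None
```

The job is done and handed in at about 61 s on the robot's clock. `sign_off()` gives no verdict, so I don't have confirmation that it passed.

- **Clearing the caddy:** I moved the jar, tin and bottle onto the mat, lowering each until the force showed it resting. A picture then showed all three standing there and the weight still in place.
- **The weight:** I lowered it into the box in 1–2 mm steps until the vertical force changed from about -5 N to +3.7 N. That put the top of the pile at about 36 mm. I released it only then, and a picture showed it upright in the middle.
- **Putting back:** I returned the bottle, tin and jar to their starting spots, feeling each one rest before letting go. In the last top picture each had shifted about 0–2 mm from the start image (limit 15 mm), all upright. The jar's image match was weaker (0.85) than the others, but it also looked right by eye.
- **At the end:** The gripper was open and well clear of everything. No check failed, and I left the yellow and turquoise jars alone.

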